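# Free a test-nest hold-down lever by compressing its spring bar with a forked tool

### The arm

A 7-joint arm with a two-finger parallel gripper is mounted at the origin on a cart in front of the work surface, level with it; the furniture and walls round the work are solid. World frame = base frame: x ahead of the robot, y to its left, z up, the work surface at z = 0. Lengths are in m, angles in rad, forces in N, time in s.
With the tool pointing down it reaches from about 0.425 to 0.95 m from the base axis. Payload 4.7 kg.
Tool frame: the origin (TCP) lies midway between the tips of the shut fingers; the grasp point (between the pads) lies 19 mm behind it (manip.grip_point_offset is the x of the grasp point in the tool frame, in m); x points along the fingers, y is the direction in which the jaws open and shut, and the axes are right-handed (so a half turn about x gives the same grasp; the last joint's range is limited). The gripper opens to 87 mm and grips with 3 to 60 N. Pads are 19 mm wide; open, the fingers measure 117 mm over their backs; the gripper's body (75 mm by 190 mm) begins 51 mm behind the grasp point.
Start: joints at [1.072, 0.469, -0.049, 1.532, 0.024, 1.141, -0.082], TCP at [0.306, -0.602, 0.223] pointing down, gripper open.
Joint ranges: [-2.59, 2.59], [-0.33, 1.99], [-1.39, 1.29], [0.1, 2.45], [-1.04, 4.18], [0.21, 1.99], [-2.66, 2.66]. Speed limits (rad/s): [2.57, 2.57, 3.14, 3.14, 3.14, 3.14, 3.14].

### API

Orientations are given as a unit quaternion [x, y, z, w].
In Python, from bench import manip, grab_frame, order gives the robot as it stands.
- The arm moves only by the shell command python3 -m crank 'ROWS' [OPENING] [FORCE]. ROWS is JSON, a list of rows, each an object with "offset": the shift along the tool's x, y, z in m, a list of three; "turn": the turn about the tool's x in degrees. A call has 1 to 20 rows; each row shifts and turns the commanded pose from where the row before left it, along the tool's axes as they then stand; what a row does not reach is not made up. A row lasts 1/10 s, in which the tool goes at most 50 mm and 8.59 degrees, less where a joint would pass 70% of its speed; a pose out of reach is approached as far as the arm can. A call is refused whole if a number of a shift passes 0.05 or a number of a turn 8.59, either way. A call with a gripper value outside its range is refused whole. OPENING is the opening, from 0 (shut) to 1 (fully open), set as the call begins (- or left out, the last holds). The fingers move at their own pace and stop on an object; FORCE is the grip in N (left out, the last holds). Time passes only in rows, so rows that do not move let the fingers close. It gives the time, the measured TCP pose, the force and the opening at its end, in the units of the state.
- manip.get_obs(): the state, without advancing time (a new reading comes with each control period).
- grab_frame(name): name is "scene" or "top" or "wrist"; returns a dict with "image" (400x640x3 uint8, red, green, blue), "fov_y" (degrees; the focal length in pixels is half the picture's height over the tangent of half this angle, whatever the lens; pixels are square), "cx", "cy" (the principal point, pixels), "world_to_cam" (4x4, takes a point from world to camera coordinates); the wrist camera has in their place "hand_eye" (4x4, takes a point from camera to tool coordinates, whose origin is the TCP and whose axes are the tool frame's). Camera axes: x right, y up, looking along -z (the intrinsics and any distortion apply to the point x, -y, -z); pixel columns grow to the right and rows downward; lengths in m; the calibration is good to about 2 mm. A picture is of the moment at which its call begins: read the wrist's pose just before it. There is no depth.
- order.close_job(): hands the job in, once; it reports no verdict.
The state is a dict: "clock": time; "q": joint angles; "joint_velocities": joint speeds; "joint_efforts": joint torques, N m; "ee_pos": TCP position; "tcp_rot": TCP orientation; "force": force on the tool from outside, world axes, zero at the start; "moment": the same for the moment, N m; "grip_width": finger opening in m.
Only numpy, scipy, OpenCV 4.12 (cv2) and the standard library are available. Lean on these libraries where they do the work, as an engineer would, in place of code of your own. Each camera call takes 0.05 s, during which the arm holds its last target. There are 200 camera calls.

### The job

The worn hold-down lever has to come off the terminal test nest. Take the forked tool from its stand, straddle the spring bar between its collar and the lug with it, press the collar back gently until the bar's tip has left the lug, without ramming the bar against its stop, and draw the lever out of both lugs with the fork, never tugging while the tip still sits in its bore. Then stand the tool fully home in the slot of its stand, lay the lever down flat in the grey tray, and leave the terminal and everything else alone.

Things in the scene. Friction and masses are not known exactly. Their poses are not given: they have to be found in the camera images.
- nest: Test nest, fixed: steel plate 305 x 100 x 10 mm, loose card terminal on its back half, two hinge lugs at its middle. Origin on the underside, below the hinge's middle; x points to the terminal, y along the hinge. The plate spans x -130..175, y +-50 mm, top at z = 10. Hinge axis at x = 0, z = 21 mm; lugs: x +-9 mm, up to z = 34. A low black guide (x -87..-19, y 31..38, up to z = 16) lies along the lever.
- lug_bore (a point): Middle of the mouth of the round 8.6 mm through bore in the inner face of the -y lug (9 mm thick), on the hinge axis, 34 mm in -y of the hinge's middle; axes as the nest's. The spring bar's tip sits 5 mm deep in this bore. The +y lug (inner face 30.8 mm in +y of the hinge's middle, 10 mm thick) is a hook: its 9 mm high slot is open only towards -x and holds the lever's stub.
- lever_mid (a point): Centre of the flat part of the hold-down lever (dark steel, loose, about 0.16 kg), 5 mm above its underside; axes at first as the nest's. The lever lies on the plate, on the -x side of the lugs. Flat part: x +-45, y +-20 mm of this point, 10 mm thick; rubber feet 20 mm across, 8 mm high on top at x = -30 and +26. Hinge barrel: 18 mm across, y +-20, axis at x = +49, 6 mm above this point.
- lever_stub (a point): Point on the lever's fixed steel stub (6 mm across, standing 9 mm out of the +y end of the barrel), on the hinge axis, 4 mm from the barrel's end. The stub lies in the hook lug; the lever comes free straight along the nest's -x once the spring bar's tip is out of its bore.
- spring_bar: Steel spring bar, 6 mm across, sliding along y in the -y end of the lever's barrel, collar 15 mm across and 4 mm thick; origin on the hinge axis, 49 mm in x, -10 in y, 6 in z from lever_mid; axes as the lever's. The collar yields towards +y: 3 N at rest, plus 1.2 N per mm. The tip is out of the bore at 4 to 5 mm (8 to 9 N); hard stop at 7.5 mm (12 N). It springs back when let go.
- bar_collar (a point): Centre of the collar's outer (-y) face, on the axis of the spring bar, moving with it. At rest it is 10.5 mm from the inner face of the -y lug; the bare 6 mm neck lies between them. Below the neck there are 8 mm down to the plate.
- bar_tip (a point): Centre of the end face of the spring bar's tip; moves with the bar; 15.5 mm in -y of bar_collar.
- fork_handle (a point): The forked tool, loose, 70 g, upright in its stand. Point on its axis, 62 mm above the tine tips. Square handle 18 x 18 mm along x and y, from 22 mm below to 34 mm above this point. Below it a steel blade 20 mm wide in x, 4 mm thick in y, down to the tips; in its lower end a slot 9 mm wide in x and 15 mm deep makes two tines (mouth widened to 13 mm).
- tool_stand: Grey block, fixed, 60 x 90 x 38 mm, origin at the centre of its underside. A slot 24 mm along x and 7 mm along y goes down through its centre, between two empty round bores. The fork's blade stands in the slot and the foot of its handle rests on the block; fork_handle is then 64 mm above the stand's origin.
- parts_tray: Shallow open grey tray, fixed, 170 mm along its x, 120 mm along its y, 18 mm high, walls and floor 4 mm thick; origin at the centre of its underside.
Mind the look-alikes: they are no part of the job. Of the things like the part that bears fork_handle, leave any that is blue, green or purple; of the rest the larger one is meant.

How it is judged:
By the outcome, as a careful person would: the job done as asked, in the order asked, and still so for the second after the job is handed in, with the robot touching nothing.
It also fails if it takes over 67 s, if anything falls off the work surface, if the arm or the gripper's body presses on something with over 40 N, if the wrist force passes 120 N, or if a joint passes its speed limit or range.

## Working session

There is one attempt and no reset: what is moved stays moved. The work goes in short steps, Python scripts to look and compute and a shell command to move; the robot and the scene stay as the last step left them, time stands still between calls to the robot, and variables do not carry over. Pictures are saved under pics/ and viewed, about 8 in all and at most 12, crops included, and the job is handed in when it is done.

```bash
mkdir -p pics; ls; python3 - <<'E'
from bench import manip, grab_frame
import cv2,numpy as np,pickle
o=manip.get_obs();print(o,manip.grip_point_offset)
F={}
for n in("scene","top","wrist"):
    f=grab_frame(n);F[n]=f;cv2.imwrite(f"pics/{n}0.png",f["image"][:,:,::-1])
    print({k:v for k,v in f.items() if k!="image"})
pickle.dump(F,open("f0.pkl","wb"))
E
```

```text
pics
{'clock': 0.0, 'q': array([ 1.07209385,  0.46945332, -0.04856795,  1.53370006,  0.02412382,
        1.14099052, -0.0822862 ]), 'joint_velocities': array([-0.0001463 ,  0.00105851,  0.00070698, -0.0012054 ,  0.00087913,
       -0.00197357,  0.00137818]), 'joint_efforts': array([ 4.07019434e-04, -5.07971478e+01, -8.01545265e-02, -2.36150301e+01,
       -6.12559053e-02,  3.79786966e-02,  1.65733513e-04]), 'ee_pos': array([ 0.30529512, -0.60133828,  0.22148875]), 'tcp_rot': array([-0.68748693, -0.16525361,  0.68788272, -0.16392171]), 'force': array([ 0.76648398, -0.28161908,  0.2235976 ]), 'moment': array([ 0.0544996 , -0.02442843, -0.00182689]), 'grip_width': 0.08707018333009366} -0.0187
{'fov_y': 44.89347588156042, 'cx': 318.8545745463886, 'cy': 201.10309521240154, 'world_to_cam': array([[-0.70278913, -0.71132615, -0.01012677,  0.45599051],
       [ 0.29859006, -0.30786719,  0.90336137, -0.24296652],
       [-0.64570226,  0.6318488 ,  0.42876063, -0.63716952],
       [ 0.        ,  0.        ,  0.        ,  1.        ]])}
{'fov_y': 55.20564525445571, 'cx': 319.46264130976556, 'cy': 199.33550550466003, 'world_to_cam': array([[-0.02116479, -0.99920559, -0.03376732,  0.05151095],
       [ 0.99777624, -0.02324556,  0.06246776, -0.62226294],
       [-0.06320307, -0.03237012,  0.99747559, -0.93912709],
       [ 0.        ,  0.        ,  0.        ,  1.        ]])}
{'fov_y': 66.66869220083773, 'cx': 315.20342410399024, 'cy': 201.16075953527385, 'hand_eye': array([[ 7.75304705e-04,  2.52296971e-01, -9.67649543e-01,
        -1.63195089e-01],
       [ 9.99999370e-01, -9.81111252e-04,  5.45417319e-04,
         9.46488376e-04],
       [-8.11764717e-04, -9.67649356e-01, -2.52297572e-01,
        -6.85748303e-02],
       [ 0.00000000e+00,  0.00000000e+00,  0.00000000e+00,
         1.00000000e+00]])}
```

View pics/top0.png

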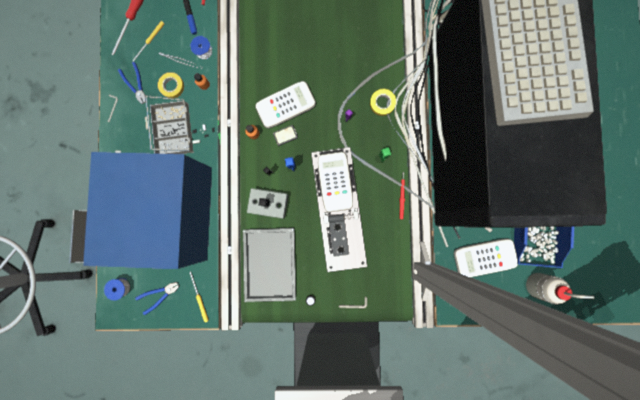

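View pics/scene0.png

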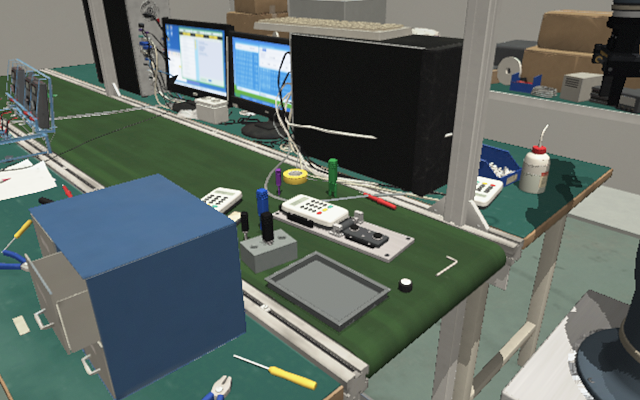

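```bash
python3 - <<'E'
import cv2
a=cv2.imread("pics/top0.png")[140:310,235:375];b=cv2.imread("pics/scene0.png")[180:330,220:420]
a=cv2.resize(a,None,fx=3.5,fy=3.5,interpolation=cv2.INTER_CUBIC)
cv2.imwrite("pics/a.png",a);cv2.imwrite("pics/b.png",cv2.resize(b,None,fx=4,fy=4,interpolation=cv2.INTER_CUBIC))
E
```

```text
(no output)
```

View pics/a.png

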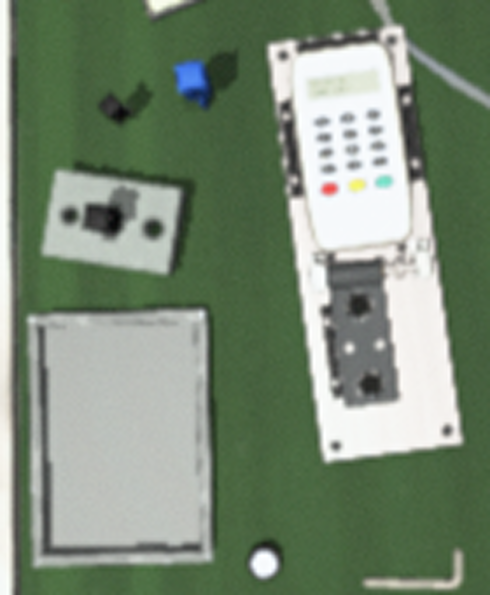

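```bash
cat >h.py <<'E'
import numpy as np,pickle,cv2
from scipy.spatial.transform import Rotation as R
def ray(f,uv,W=None):
    W=f["world_to_cam"] if W is None else W
    fl=200/np.tan(np.radians(f["fov_y"]/2))
    d=np.array([(uv[0]-f["cx"])/fl,-(uv[1]-f["cy"])/fl,-1])
    Rm=W[:3,:3];return -Rm.T@W[:3,3],Rm.T@d
def onz(f,uv,z,W=None):
    c,d=ray(f,uv,W);return c+d*(z-c[2])/d[2]
def proj(f,p,W=None):
    W=f["world_to_cam"] if W is None else W
    fl=200/np.tan(np.radians(f["fov_y"]/2));q=W[:3,:3]@np.asarray(p)+W[:3,3]
    return np.array([f["cx"]+fl*q[0]/-q[2],f["cy"]-fl*q[1]/-q[2]])
def wristW(f,pos,quat):
    T=np.eye(4);T[:3,:3]=R.from_quat(quat).as_matrix();T[:3,3]=pos
    return np.linalg.inv(T@f["hand_eye"])
E
python3 - <<'E'
from h import *
f=pickle.load(open("f0.pkl","rb"))["top"]
g=lambda u,v,z:onz(f,(235+u/3.5,140+v/3.5),z)
def quad(n,l,z):
    P=np.array([g(u,v,z) for u,v in l]);TL,TR,BL,BR=P
    x=(TL+TR-BL-BR)/2;y=(TL+BL-TR-BR)/2
    print(n,P.mean(0).round(4),"len",np.linalg.norm(x).round(4),np.linalg.norm(y).round(4),"yaw",np.degrees(np.arctan2(x[1],x[0])).round(2),np.degrees(np.arctan2(-y[0],y[1])).round(2))
    return P.mean(0)
quad("nest",[(268,43),(403,27),(325,462),(462,440)],.01)
quad("tray",[(28,315),(207,308),(35,567),(212,560)],.018)
quad("stand",[(57,168),(187,183),(42,255),(168,273)],.038)
for n,u,v,z in[("fork",101,217,.098),("footA",358,305,.028),("footB",370,384,.028)]:print(n,g(u,v,z).round(4))
E
```

```text
nest [ 0.5988 -0.011   0.01  ] len 0.3033 0.0991 yaw 6.53 6.65
tray [0.4625 0.1664 0.018 ] len 0.1784 0.1278 yaw 0.64 1.21
stand [0.6167 0.166  0.038 ] len 0.0636 0.0917 yaw -11.66 -8.62
fork [0.6152 0.164  0.098 ]
footA [ 0.5529 -0.0052  0.028 ]
footB [ 0.4972 -0.0123  0.028 ]
```

View pics/b.png

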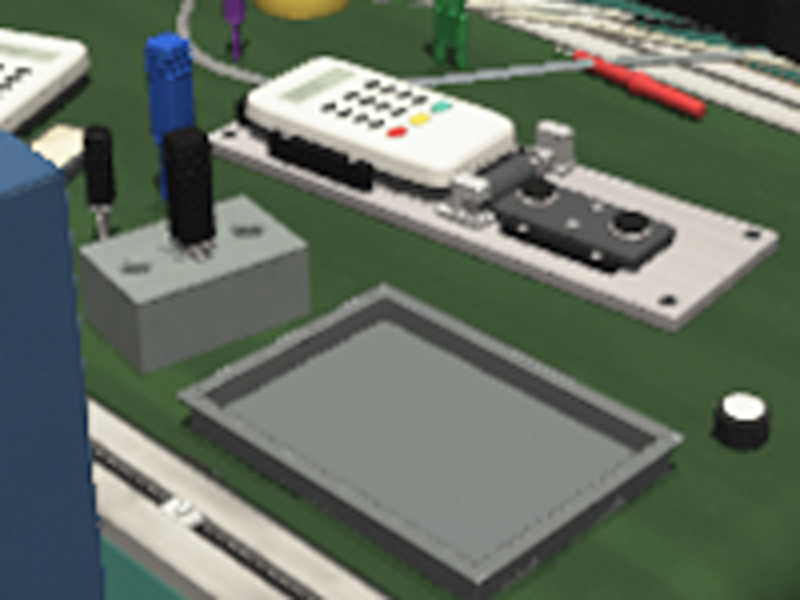

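```bash
cat >>h.py <<'E'
def plan(tgt,yaw,go=True):
    """tgt TCP world, yaw deg of tool y axis' heading relative to world +y; prints turn then offset in tool axes after turning"""
    from bench import manip
    o=manip.get_obs();M=R.from_quat(o["tcp_rot"]).as_matrix()
    h=np.degrees(np.arctan2(-M[0,1],M[1,1]));d=(yaw-h+90)%180-90
    # tool x is down: positive turn about it lowers the world yaw
    t=-d; M2=M@R.from_euler("x",t,degrees=True).as_matrix()
    dp=np.asarray(tgt)-o["ee_pos"]
    print("t %.2f"%o["clock"],"pos",o["ee_pos"].round(4),"h %.2f"%h,"xdown",M[:,0].round(3),"F",o["force"].round(1),"w %.4f"%o["grip_width"])
    print("turn %.2f"%t,"off-before(mm)",(M.T@dp*1e3).round(1),"off-after",(M2.T@dp*1e3).round(1))
E
python3 - <<'E'
from h import *
plan((.615,.165,.25),-10)
f=pickle.load(open("f0.pkl","rb"))["top"]
for u,v,z in((113,108,.08),(190,82,.09)):print(onz(f,(235+u/3.5,140+v/3.5),z))
E
```

```text
t 0.15 pos [ 0.3054 -0.6015  0.2217] h -153.08 xdown [-0.001  0.001 -1.   ] F [ 0.2  0.6 -0.1] w 0.0864
turn 36.92 off-before(mm) [ -27.5 -543.3 -623.1] off-after [ -27.5 -808.6 -171.8]
[0.69008244 0.15819309 0.08      ]
[0.70486347 0.10442334 0.09      ]
```

```bash
python3 - <<'E'
from h import *
F=pickle.load(open("f0.pkl","rb"));f=F["top"];s=F["scene"]
for z in(0,.05):print(onz(f,(415,265),z),onz(s,(458,236),z),onz(s,(500,255),z))
print(onz(f,(423,322),0),onz(f,(640,325),0),onz(f,(330,322),0))
for z in(0,.1,.2,.3,.5):print(z,proj(f,(.45,-.25,z)),proj(s,(.45,-.25,z)))
E
python3 - <<'E'
import cv2
a=cv2.imread("pics/top0.png")[225:400,380:640]
cv2.imwrite("pics/c.png",cv2.resize(a,None,fx=3,fy=3))
E
```

```text
[ 0.45362747 -0.19835967  0.        ] [ 0.40420433 -0.16278922  0.        ] [ 0.3075974 -0.1535446  0.       ]
[ 0.45920297 -0.18787409  0.05      ] [ 0.36171331 -0.08085229  0.05      ] [ 0.27481957 -0.07253716  0.05      ]
[ 0.31272515 -0.21295698  0.        ] [ 2.98891745e-01 -7.38164188e-01 -1.11022302e-16] [0.31564897 0.01840853 0.        ]
0 [435.79122075 266.0944838 ] [460.4583986  215.20885675]
0.1 [447.78550679 271.06062876] [465.81038002 173.85155632]
0.2 [462.92829529 277.33038774] [471.62133017 128.94758654]
0.3 [482.64660657 285.49460792] [477.95293354  80.02028234]
0.5 [547.69673741 312.42813093] [492.4855455  -32.28010753]
```

View pics/c.png

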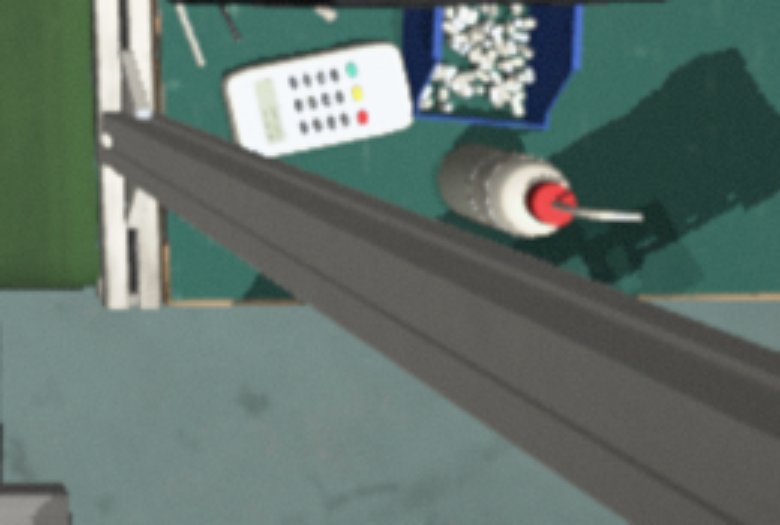

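```bash
python3 -m crank '[{"offset":[-0.005,-0.03,0],"turn":0},{"offset":[-0.005,-0.03,0],"turn":0},{"offset":[-0.005,-0.03,0],"turn":0},{"offset":[-0.005,-0.03,0],"turn":0},{"offset":[-0.005,-0.03,0],"turn":0},{"offset":[-0.005,-0.03,0],"turn":0},{"offset":[-0.005,-0.03,0],"turn":0},{"offset":[-0.005,-0.03,0],"turn":0},{"offset":[-0.005,-0.03,0],"turn":0}]' 0.5
python3 -c "
from h import *
from bench import manip
plan((.33,-.16,.26),-10);print(manip.get_obs()['q'].round(3))"
```

```text
clock: 1.05
ee_pos: [0.1827, -0.3598, 0.2675]
tcp_rot: [-0.688, -0.165, 0.688, -0.164]
force: [0.1, -0.2, 0.2]
grip_width: 0.044
t 1.05 pos [ 0.1827 -0.3598  0.2675] h -153.09 xdown [-0.  0. -1.] F [ 0.1 -0.2  0.2] w 0.0440
turn 36.91 off-before(mm) [   7.5 -111.5 -221.8] off-after [   7.5 -222.3 -110.4]
[ 1.084e+00 -2.400e-02 -8.600e-02  2.060e+00 -2.000e-03  1.106e+00
 -1.020e-01]
```

```bash
python3 -m crank '[{"offset":[0,0,0],"turn":-8.3},{"offset":[0,0,0],"turn":-8.3},{"offset":[0,0,0],"turn":-8.3},{"offset":[0,0,0],"turn":-8.3},{"offset":[0,0,0],"turn":-8.3},{"offset":[0,0,0],"turn":-8.3},{"offset":[0,0,0],"turn":-8.3},{"offset":[0,0,0],"turn":-8.3},{"offset":[0,0,0],"turn":-8.3},{"offset":[0,0,0],"turn":-8.3},{"offset":[0,0,0],"turn":-8.3},{"offset":[0,0,0],"turn":-8.3}]'
python3 -c "
from h import *
plan((.30,-.17,.26),-53.5);plan((.30,-.17,.26),-10);plan((.4,.09,.26),-10)"
```

```text
clock: 2.25
ee_pos: [0.1832, -0.3609, 0.2674]
tcp_rot: [0.316, 0.633, -0.316, 0.632]
force: [0.5, -0.3, -0.2]
grip_width: 0.0437
t 2.25 pos [ 0.1832 -0.3609  0.2674] h -53.14 xdown [-0.  0. -1.] F [ 0.5 -0.3 -0.2] w 0.0437
turn 0.36 off-before(mm) [  7.4 207.9 -82.7] off-after [  7.4 207.4 -84. ]
t 2.25 pos [ 0.1832 -0.3609  0.2674] h -53.14 xdown [-0.  0. -1.] F [ 0.5 -0.3 -0.2] w 0.0437
turn -43.14 off-before(mm) [  7.4 207.9 -82.7] off-after [  7.4 208.3  81.8]
t 2.25 pos [ 0.1832 -0.3609  0.2674] h -53.14 xdown [-0.  0. -1.] F [ 0.5 -0.3 -0.2] w 0.0437
turn -43.14 off-before(mm) [   7.5  443.9 -230.8] off-after [  7.5 481.7 135.2]
```

```bash
python3 -m crank '[{"offset":[0,0.0297,-0.0119],"turn":0},{"offset":[0,0.0297,-0.0119],"turn":0},{"offset":[0,0.0297,-0.0119],"turn":0},{"offset":[0,0.0297,-0.0119],"turn":0},{"offset":[0,0.0297,-0.0119],"turn":0},{"offset":[0,0.0297,-0.0119],"turn":0},{"offset":[0,0.0297,-0.0119],"turn":0},{"offset":[0,0.02,-0.01],"turn":-7.2},{"offset":[0,0.02,-0.01],"turn":-7.2},{"offset":[0,0.027,-0.004],"turn":-7.2},{"offset":[0,0.027,-0.004],"turn":-7.2},{"offset":[0,0.027,-0.004],"turn":-7.2},{"offset":[0,0.027,-0.004],"turn":-7.2},{"offset":[0,0.027,-0.004],"turn":0},{"offset":[0,0.027,-0.004],"turn":0},{"offset":[0,0.027,-0.004],"turn":0},{"offset":[0,0.027,-0.004],"turn":0}]'
python3 -c "
from h import *
plan((.615,.165,.22),-10)"
```

```text
clock: 3.95
ee_pos: [0.3585, 0.0824, 0.2675]
tcp_rot: [0.063, 0.704, -0.064, 0.704]
force: [0.2, -0.3, 0.5]
grip_width: 0.0435
t 3.95 pos [0.3585 0.0824 0.2675] h -10.28 xdown [ 0. -0. -1.] F [ 0.2 -0.3  0.5] w 0.0435
turn -0.28 off-before(mm) [ 47.5 127.1 237.6] off-after [ 47.5 125.9 238.3]
```

```bash
python3 -m crank '[{"offset":[0.005,0.015,0.03],"turn":0},{"offset":[0.005,0.015,0.03],"turn":0},{"offset":[0.005,0.015,0.03],"turn":0},{"offset":[0.005,0.015,0.03],"turn":0},{"offset":[0.005,0.015,0.03],"turn":0},{"offset":[0.005,0.015,0.03],"turn":0},{"offset":[0.005,0.015,0.03],"turn":0},{"offset":[0.005,0.015,0.03],"turn":0},{"offset":[0,0,0],"turn":0},{"offset":[0,0,0],"turn":0}]'
cat >look.py <<'E'
import sys
from h import *
from bench import manip,grab_frame
def look(n):
    o=manip.get_obs();f=grab_frame("wrist");f["W"]=wristW(f,o["ee_pos"],o["tcp_rot"])
    cv2.imwrite(f"pics/{n}.png",f["image"][:,:,::-1]);pickle.dump(f,open(n+".pkl","wb"));return f
if __name__=="__main__":
    look(sys.argv[1]);plan((.615,.165,.2),-10)
E
python3 look.py w1
```

```text
clock: 4.95
ee_pos: [0.616, 0.1567, 0.2265]
tcp_rot: [0.063, 0.705, -0.063, 0.703]
force: [0.2, -0.6, -0.1]
grip_width: 0.0435
t 5.00 pos [0.6156 0.1566 0.2271] h -10.26 xdown [-0.001 -0.    -1.   ] F [-0.5 -0.1  0.2] w 0.0434
turn -0.26 off-before(mm) [27.1  8.2 -2. ] off-after [27.1  8.2 -2. ]
```

View pics/w1.png

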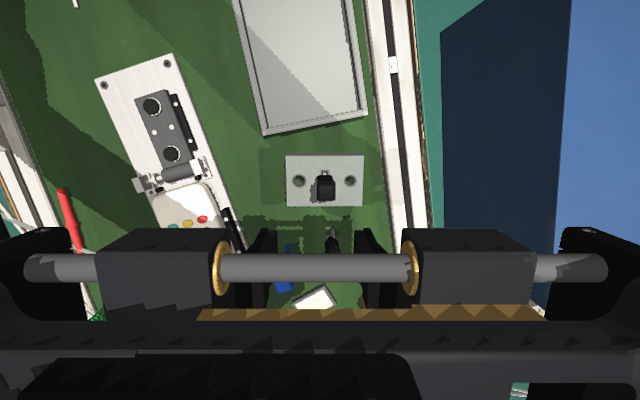

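```bash
python3 - <<'E'
import cv2,numpy as np
a=cv2.imread("pics/w1.png")
x=cv2.resize(a[145:215,275:375],None,fx=4,fy=4,interpolation=cv2.INTER_CUBIC)
y=cv2.resize(a[45:195,85:225],None,fx=2.8,fy=2.8,interpolation=cv2.INTER_CUBIC)
y=cv2.resize(a[85:205,120:220],None,fx=4,fy=4,interpolation=cv2.INTER_CUBIC)
c=np.zeros((480,800,3),np.uint8);c[:280,:400]=x;c[:480,400:]=y
cv2.imwrite("pics/d.png",c)
E
```

```text
(no output)
```

View pics/d.png

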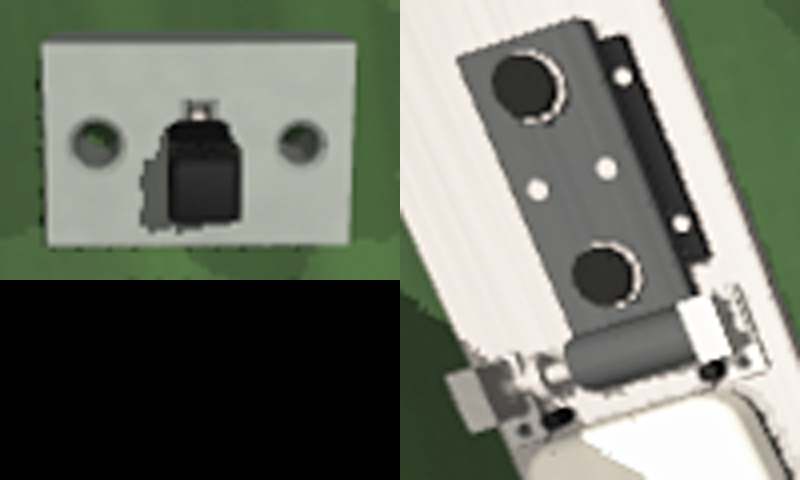

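```bash
python3 - <<'E'
from h import *
f=pickle.load(open("w1.pkl","rb"));W=f["W"]
A=lambda u,v,z:onz(f,(275+u/4,145+v/4),z,W)
B=lambda u,v,z:onz(f,(120+(u-400)/4,85+v/4),z,W)
P=np.array([A(*p,.038) for p in((42,40),(357,40),(47,245),(352,243))]);print(P.round(4)[:,:2],P.mean(0))
d=P[1]+P[3]-P[0]-P[2];print("stand yaw",np.degrees(np.arctan2(-d[0],d[1])),np.linalg.norm(d)/2)
print("bores",A(96,143,.038),A(301,143,.038));print("handle top",A(206,190,.098), "corners",A(170,158,.098),A(242,222,.098))
fa=B(523,88,.028);fb=B(605,276,.028);e=fb-fa;print("feet",fa,fb,np.linalg.norm(e),np.degrees(np.arctan2(e[1],e[0])))
u=e/np.linalg.norm(e);print("hinge pt of lever",fb+.023*u, "mid",fb-.026*u)
print("corners flat",B(457,60,.02),B(590,20,.02))
for p in((457,60),(590,20)):pass
Q=[onz(f,p,.01,W) for p in((95,81),(173,54))];print("plate end",Q)
print("lug -y",B(480,395,.034),"collar",B(553,375,.021))
E
```

```text
[[0.5784 0.1282]
 [0.5945 0.2173]
 [0.6386 0.1173]
 [0.6542 0.2075]] [0.61644669 0.167572   0.038     ]
stand yaw -10.029697183345688 0.09103465060080547
bores [0.61070616 0.13771976 0.038     ] [0.62139436 0.19697098 0.038     ]
handle top [0.61649782 0.16728024 0.098     ] corners [0.607032   0.15997172 0.098     ] [0.62609264 0.17468837 0.098     ]
feet [ 0.49889132 -0.01288683  0.028     ] [ 0.55417041 -0.00555188  0.028     ] 0.05576360048864217 7.558394116644958
hinge pt of lever [ 0.57697057 -0.00252654  0.028     ] mid [ 0.52839632 -0.00897183  0.028     ]
corners flat [ 0.48696862 -0.0332551   0.02      ] [0.48328244 0.00781893 0.02      ]
plate end [array([ 0.45689615, -0.07703552,  0.01      ]), array([0.44513389, 0.02126158, 0.01      ])]
lug -y [ 0.58136107 -0.04962599  0.034     ] collar [ 0.58053181 -0.03351184  0.021     ]
```

```bash
python3 -c "
from h import *
plan((.6164,.1675,.057),-10)"
python3 -m crank '[{"offset":[0.02,0.0055,-0.001],"turn":-0.2},{"offset":[0.03,0.005,-0.0005],"turn":0},{"offset":[0.03,0,0],"turn":0},{"offset":[0.03,0,0],"turn":0},{"offset":[0.03,0,0],"turn":0},{"offset":[0.02,0,0],"turn":0},{"offset":[0.01,0,0],"turn":0},{"offset":[0,0,0],"turn":0}]'
python3 -c "
from h import *
plan((.6164,.1675,.057),-10)"
```

```text
t 5.00 pos [0.6156 0.1566 0.2271] h -10.26 xdown [-0.001 -0.    -1.   ] F [-0.5 -0.1  0.2] w 0.0434
turn -0.26 off-before(mm) [170.1  11.   -0.9] off-after [170.1  11.   -0.8]
clock: 5.8
ee_pos: [0.6157, 0.1664, 0.057]
tcp_rot: [0.062, 0.705, -0.063, 0.704]
force: [0.5, -1.1, -0.2]
grip_width: 0.0435
t 5.80 pos [0.6157 0.1664 0.057 ] h -10.08 xdown [-0.002 -0.001 -1.   ] F [ 0.5 -1.1 -0.2] w 0.0435
turn -0.08 off-before(mm) [0.  1.2 0.5] off-after [0.  1.2 0.5]
```

```bash
python3 -m crank '[{"offset":[0,0.001,0.0005],"turn":0},{"offset":[0,0,0],"turn":0},{"offset":[0,0,0],"turn":0},{"offset":[0,0,0],"turn":0},{"offset":[0,0,0],"turn":0}]' 0 45
python3 -m crank '[{"offset":[-0.01,0,0],"turn":0},{"offset":[-0.02,0,0],"turn":0},{"offset":[-0.02,0,0],"turn":0},{"offset":[-0.03,0,0],"turn":0},{"offset":[-0.03,0,0],"turn":0},{"offset":[0,0,0],"turn":0}]'
python3 -c "
from h import *
plan((.58,-.04,.167),7.4)"
```

```text
clock: 6.3
ee_pos: [0.6178, 0.1681, 0.0583]
tcp_rot: [0.062, 0.704, -0.062, 0.705]
force: [-0.7, 0.3, 2.6]
grip_width: 0.0176
clock: 6.9
ee_pos: [0.6198, 0.1698, 0.1728]
tcp_rot: [0.063, 0.702, -0.061, 0.707]
force: [0.4, 1.2, 0.7]
grip_width: 0.0178
t 6.90 pos [0.6198 0.1698 0.1728] h -10.07 xdown [ 0.008  0.003 -1.   ] F [0.4 1.2 0.7] w 0.0178
turn -17.47 off-before(mm) [   4.9 -213.6   -2.5] off-after [   4.9 -202.9  -66.5]
```

```bash
python3 -m crank '[{"offset":[0,-0.01,0],"turn":0},{"offset":[0,-0.025,-0.004],"turn":-4},{"offset":[0,-0.03,-0.007],"turn":-4.5},{"offset":[0,-0.03,-0.008],"turn":-4.5},{"offset":[0,-0.03,-0.008],"turn":-4},{"offset":[0,-0.03,-0.008],"turn":0},{"offset":[0,-0.03,-0.008],"turn":0},{"offset":[0,-0.015,-0.004],"turn":0},{"offset":[0,0,0],"turn":0},{"offset":[0,0,0],"turn":0}]'
python3 -c "
from h import *
plan((.581,-.0415,.115),6.9)"
```

```text
clock: 7.9
ee_pos: [0.5709, -0.0307, 0.1673]
tcp_rot: [-0.042, 0.706, 0.043, 0.706]
force: [0.4, 0.8, -0.2]
grip_width: 0.0177
t 7.90 pos [ 0.5709 -0.0307  0.1673] h 6.95 xdown [-0.     0.001 -1.   ] F [ 0.4  0.8 -0.2] w 0.0177
turn 0.05 off-before(mm) [ 52.2 -12.    8.8] off-after [ 52.2 -12.    8.8]
```

```bash
python3 -m crank '[{"offset":[0.01,-0.006,0.005],"turn":0},{"offset":[0.02,-0.006,0.004],"turn":0},{"offset":[0.02,0,0],"turn":0},{"offset":[0,0,0],"turn":0},{"offset":[0,0,0],"turn":0},{"offset":[0,0,0],"turn":0}]'
python3 look.py w2; python3 - <<'E'
from h import *
f=pickle.load(open("w2.pkl","rb"))
a=cv2.imread("pics/w2.png");p=proj(f,(.581,-.0415,.03),f["W"]);print(p)
x0,y0=int(p[0])-65,int(p[1])-50;print(x0,y0)
cv2.imwrite("pics/e.png",cv2.resize(a[y0:y0+100,x0:x0+130],None,fx=6,fy=6,interpolation=cv2.INTER_CUBIC))
E
```

```text
clock: 8.5
ee_pos: [0.5824, -0.0416, 0.1185]
tcp_rot: [-0.043, 0.705, 0.043, 0.706]
force: [0.3, 0.2, -0.4]
grip_width: 0.0179
t 8.55 pos [ 0.5824 -0.0418  0.1186] h 6.98 xdown [ 0.002  0.    -1.   ] F [ 0.4 -0.  -0.1] w 0.0175
turn 16.98 off-before(mm) [-81.3 201.3  57.7] off-after [-81.3 209.4  -3.6]
[316.26152168 202.78174469]
251 152
```

View pics/e.png

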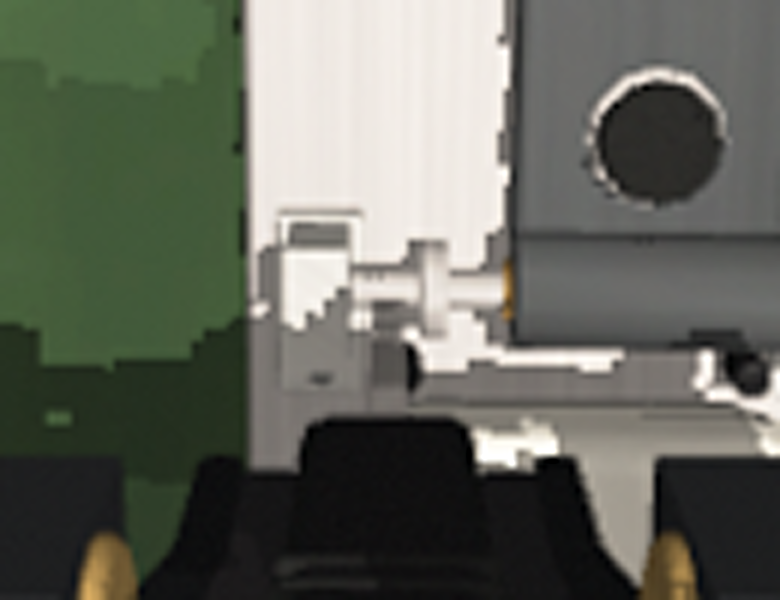

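```bash
python3 - <<'E'
from h import *
from bench import manip
f=pickle.load(open("w2.pkl","rb"));W=f["W"]
C=lambda u,v,z:onz(f,(251+u/6,152+v/6),z,W)
o=manip.get_obs();t=o["ee_pos"];M=R.from_quat(o["tcp_rot"]).as_matrix()
for n,u,v,z in(("collar face",411,288,.023),("collar top",411,288,.0285),("neck ctr by lug",356,286,.021),("lug inner top mid-front",352,250,.034),("lug front low",352,212,.034)):
    p=C(u,v,z);print(n,p.round(4),"in tool axes rel TCP (x,y,z)mm",((p-t)@M*1e3).round(1))
for z in(.042,.056,.016):
    q=proj(f,t+M@np.array([z,0,0]),W);print("axis pt below",z,(q-[251,152])*6)
q=proj(f,t+M@np.array([-.010,0,-.009]),W);print((q-[251,152])*6)
print((proj(f,t+M@np.array([.056,0,0.01]),W)-[251,152])*6,(proj(f,t+M@np.array([.056,0,-0.01]),W)-[251,152])*6)
E
```

```text
collar face [ 0.58   -0.0387  0.023 ] in tool axes rel TCP (x,y,z)mm [95.6  3.3 -2.2]
collar top [ 0.5786 -0.039   0.0285] in tool axes rel TCP (x,y,z)mm [90.1  3.2 -3.6]
neck ctr by lug [ 0.5812 -0.0467  0.021 ] in tool axes rel TCP (x,y,z)mm [97.6 -4.7 -1.9]
lug inner top mid-front [ 0.5728 -0.0481  0.034 ] in tool axes rel TCP (x,y,z)mm [ 84.6  -5.1 -10.5]
lug front low [ 0.5674 -0.0487  0.034 ] in tool axes rel TCP (x,y,z)mm [ 84.6  -5.1 -15.9]
axis pt below 0.042 [389.41059209 418.47073955]
axis pt below 0.056 [389.04227973 383.0472878 ]
axis pt below 0.016 [390.23351136 497.61725609]
[391.50922042 507.71568412]
[388.90859129 458.24175277] [389.17894524 306.17833451]
```

```bash
python3 -m crank '[{"offset":[0,-0.0008,-0.002],"turn":0},{"offset":[0.012,0,0],"turn":0},{"offset":[0.012,0,0],"turn":0},{"offset":[0.006,0,0],"turn":0},{"offset":[0.005,0,0],"turn":0},{"offset":[0,0,0],"turn":0},{"offset":[0,0,0],"turn":0}]'
python3 -c "
from h import *
plan((.58,-.0425,.0695),7)"
```

```text
clock: 9.25
ee_pos: [0.5798, -0.0435, 0.0825]
tcp_rot: [-0.043, 0.706, 0.043, 0.706]
force: [0.3, -0.5, -0.4]
grip_width: 0.0176
t 9.25 pos [ 0.5798 -0.0435  0.0825] h 6.93 xdown [ 0.  0. -1.] F [ 0.3 -0.5 -0.4] w 0.0176
turn -0.07 off-before(mm) [13.   1.   0.4] off-after [13.   1.   0.4]
```

```bash
python3 -m crank '[{"offset":[0.003,0.0005,0.0006],"turn":0},{"offset":[0.003,0,0],"turn":0},{"offset":[0.003,0,0],"turn":0},{"offset":[0.002,0,0],"turn":0},{"offset":[0.002,0,0],"turn":0},{"offset":[0,0,0],"turn":0},{"offset":[0,0,0],"turn":0},{"offset":[0,0,0],"turn":0}]'
python3 look.py w3; python3 - <<'E'
import cv2
a=cv2.imread("pics/w3.png")
cv2.imwrite("pics/g.png",cv2.resize(a[120:240,240:400],None,fx=5,fy=5,interpolation=cv2.INTER_CUBIC))
E
```

```text
clock: 10.05
ee_pos: [0.5802, -0.0431, 0.0696]
tcp_rot: [-0.043, 0.706, 0.043, 0.706]
force: [1.0, -0.2, -0.9]
grip_width: 0.0179
t 10.10 pos [ 0.5802 -0.0431  0.0696] h 6.92 xdown [ 0. -0. -1.] F [ 1.7  0.1 -1.7] w 0.0177
turn 16.92 off-before(mm) [-130.4  202.4   59.6] off-after [-130.4  211.    -1.8]
```

View pics/g.png

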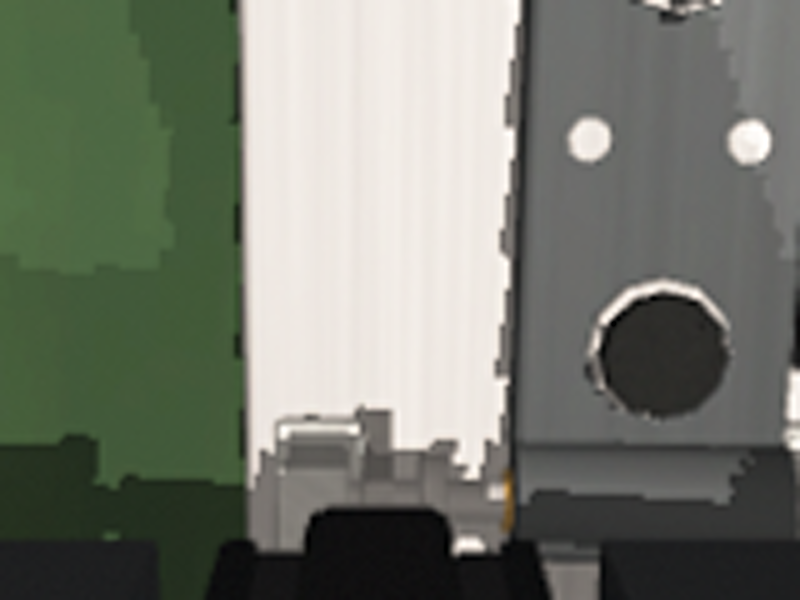

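```bash
python3 -m crank '[{"offset":[0,0.001,0],"turn":0},{"offset":[0,0.001,0],"turn":0},{"offset":[0,0,0],"turn":0},{"offset":[0,0,0],"turn":0}]'|egrep "pos|force"
python3 -m crank '[{"offset":[0,0.001,0],"turn":0},{"offset":[0,0.001,0],"turn":0},{"offset":[0,0,0],"turn":0},{"offset":[0,0,0],"turn":0}]'|egrep "pos|force"
python3 -m crank '[{"offset":[0,0.0005,0],"turn":0},{"offset":[0,0.0005,0],"turn":0},{"offset":[0,0,0],"turn":0},{"offset":[0,0,0],"turn":0}]'|egrep "pos|force"
python3 -m crank '[{"offset":[0,0,0],"turn":0}]'|egrep "pos|force"
```

```text
ee_pos: [0.5799, -0.0409, 0.0696]
force: [-0.5, -0.2, -1.2]
ee_pos: [0.5797, -0.0392, 0.0696]
force: [1.5, -1.1, -1.7]
ee_pos: [0.5797, -0.0389, 0.0696]
force: [1.2, -3.2, -1.2]
ee_pos: [0.5797, -0.0387, 0.0696]
force: [-0.3, -3.3, -1.4]
```

```bash
for i in 1 2 3; do python3 -m crank '[{"offset":[0,0.0005,0],"turn":0},{"offset":[0,0.0005,0],"turn":0},{"offset":[0,0,0],"turn":0}]'|egrep "pos|force"; python3 -m crank '[{"offset":[0,0,0],"turn":0}]'|egrep "pos|force";done
```

```text
ee_pos: [0.5796, -0.0377, 0.0696]
force: [2.0, -4.3, -0.5]
ee_pos: [0.5796, -0.0376, 0.0696]
force: [0.5, -4.6, -0.3]
ee_pos: [0.5795, -0.0368, 0.0696]
force: [2.3, -6.1, -0.6]
ee_pos: [0.5795, -0.0368, 0.0696]
force: [2.4, -5.9, -0.6]
ee_pos: [0.5794, -0.0362, 0.0696]
force: [1.4, -5.8, -0.5]
ee_pos: [0.5794, -0.0363, 0.0696]
force: [0.8, -5.9, -0.1]
```

```bash
for i in 1 2 ; do python3 -m crank '[{"offset":[0,0.0005,0],"turn":0},{"offset":[0,0.0005,0],"turn":0},{"offset":[0,0,0],"turn":0}]'|egrep "pos|force"; python3 -m crank '[{"offset":[0,0,0],"turn":0}]'|egrep "pos|force";done;  python3 -m crank '[{"offset":[0,0.0005,0],"turn":0},{"offset":[0,0.0005,0],"turn":0},{"offset":[0,0,0],"turn":0}]'|egrep "pos|force"; for i in 1 2 ; do python3 -m crank '[{"offset":[0,0,0],"turn":0}]'|egrep "pos|force";done
```

```text
ee_pos: [0.5793, -0.0356, 0.0696]
force: [2.1, -6.0, 0.2]
ee_pos: [0.5794, -0.0357, 0.0696]
force: [1.0, -6.3, -0.5]
ee_pos: [0.5793, -0.0351, 0.0697]
force: [2.5, -6.9, 0.1]
ee_pos: [0.5793, -0.0351, 0.0697]
force: [2.1, -7.1, -0.2]
ee_pos: [0.5792, -0.0345, 0.0697]
force: [2.5, -7.9, -0.5]
ee_pos: [0.5792, -0.0345, 0.0696]
force: [2.5, -8.7, 0.2]
ee_pos: [0.5792, -0.0345, 0.0697]
force: [2.7, -7.7, -0.1]
```

```bash
for i in 1 2 ; do python3 -m crank '[{"offset":[0,0.0005,0],"turn":0},{"offset":[0,0.0005,0],"turn":0},{"offset":[0,0,0],"turn":0}]'|egrep "pos|force"; for i in 1 2 ; do python3 -m crank '[{"offset":[0,0,0],"turn":0}]'|egrep "pos|force";done;done
```

```text
ee_pos: [0.5792, -0.0339, 0.0697]
force: [3.3, -7.7, 0.4]
ee_pos: [0.5792, -0.0339, 0.0697]
force: [1.8, -7.5, 0.5]
ee_pos: [0.5792, -0.034, 0.0697]
force: [2.0, -8.0, 0.5]
ee_pos: [0.5791, -0.0333, 0.0697]
force: [1.6, -9.8, 1.3]
ee_pos: [0.5791, -0.0334, 0.0697]
force: [2.4, -8.3, 0.3]
ee_pos: [0.5791, -0.0334, 0.0697]
force: [2.0, -9.1, 1.4]
```

```bash
python3 look.py w4; python3 - <<'E'
import cv2
a=cv2.imread("pics/w4.png")
cv2.imwrite("pics/i.png",cv2.resize(a[190:240,270:370],None,fx=8,fy=8,interpolation=cv2.INTER_CUBIC))
E
```

```text
t 14.95 pos [ 0.5791 -0.0334  0.0697] h 6.82 xdown [ 0.001 -0.004 -1.   ] F [ 2.5 -9.4  0.4] w 0.0175
turn 16.82 off-before(mm) [-131.2  192.1   59.2] off-after [-131.2  201.     1.1]
```

View pics/i.png

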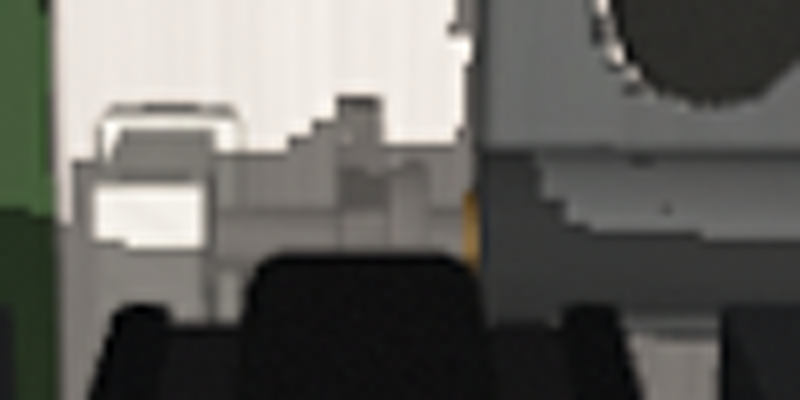

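```bash
python3 -m crank '[{"offset":[0,0.0004,0],"turn":0},{"offset":[0,0.0004,0],"turn":0},{"offset":[0,0,0],"turn":0},{"offset":[0,0,0],"turn":0}]'|egrep "pos|force"; for i in 1 2 ; do python3 -m crank '[{"offset":[0,0,0],"turn":0}]'|egrep "force";done; for i in 1 2 3;do python3 -m crank '[{"offset":[0,0,-0.0007],"turn":0},{"offset":[0,0,0],"turn":0}]'|egrep "pos|force";done
```

```text
ee_pos: [0.5791, -0.0329, 0.0697]
force: [3.1, -9.4, 0.6]
force: [2.5, -9.0, 0.1]
force: [2.1, -9.7, -0.0]
ee_pos: [0.5789, -0.0329, 0.0699]
force: [3.4, -9.1, 0.8]
ee_pos: [0.5786, -0.0329, 0.0701]
force: [4.5, -9.9, 1.3]
ee_pos: [0.5784, -0.0329, 0.0702]
force: [4.3, -8.3, 0.7]
```

```bash
for i in 1 2 3 4;do python3 -m crank '[{"offset":[0,0,-0.0005],"turn":0},{"offset":[0,0,0],"turn":0}]'|egrep "pos|force";done
```

```text
ee_pos: [0.5783, -0.0329, 0.0704]
force: [4.0, -9.6, 0.1]
ee_pos: [0.5782, -0.0329, 0.0705]
force: [5.6, -9.3, -0.1]
ee_pos: [0.5781, -0.0329, 0.0706]
force: [6.3, -8.3, 0.5]
ee_pos: [0.5779, -0.0329, 0.0708]
force: [6.4, -8.0, 1.6]
```

```bash
python3 -m crank '[{"offset":[0,0,0.002],"turn":0},{"offset":[0,0.0004,0],"turn":0},{"offset":[0,0.0004,0],"turn":0},{"offset":[0,0,0],"turn":0}]'|egrep "pos|force"; for i in 1 2 ; do python3 -m crank '[{"offset":[0,0,0],"turn":0}]'|egrep "force";done; python3 -m crank '[{"offset":[0,0,0],"turn":0}]'; python3 -c "
from h import *
from bench import manip
plan((.58,-.0425,.0695),7);print(manip.get_obs()['moment'])"
```

```text
ee_pos: [0.5784, -0.0324, 0.0703]
force: [5.1, -10.2, 0.4]
force: [4.4, -9.8, -0.1]
force: [3.4, -9.5, 0.1]
clock: 17.65
ee_pos: [0.5784, -0.0325, 0.0702]
tcp_rot: [-0.044, 0.705, 0.04, 0.707]
force: [4.1, -9.6, 1.0]
grip_width: 0.0177
t 17.65 pos [ 0.5784 -0.0325  0.0702] h 6.81 xdown [ 0.004 -0.005 -1.   ] F [ 4.1 -9.6  1. ] w 0.0177
turn -0.19 off-before(mm) [  0.8 -10.2   0.4] off-after [  0.8 -10.2   0.4]
[-2.58561754 -1.3301817  -0.06880079]
```

```bash
for i in 1 2 3 4 5;do python3 -m crank '[{"offset":[0,0,-0.001],"turn":0},{"offset":[0,0,0],"turn":0}]'|egrep "pos|force";done
```

```text
ee_pos: [0.5782, -0.0324, 0.0705]
force: [4.9, -9.1, -0.4]
ee_pos: [0.5779, -0.0324, 0.0708]
force: [6.8, -9.0, 1.0]
ee_pos: [0.5777, -0.0324, 0.0711]
force: [7.5, -9.0, -0.3]
ee_pos: [0.5774, -0.0324, 0.0713]
force: [8.7, -7.9, -0.7]
ee_pos: [0.5768, -0.0325, 0.0715]
force: [9.3, -9.3, -0.4]
```

```bash
python3 look.py w5; python3 - <<'E'
from h import *
import cv2
for n in("w3","w4","w5"):
    f=pickle.load(open(n+".pkl","rb"));g=cv2.cvtColor(f["image"],cv2.COLOR_RGB2GRAY)
    m=((g<60)).astype(np.uint8);m[:100]=0;m[212:]=0;m[:,:345]=0;m[:,400:]=0
    k,l,s,c=cv2.connectedComponentsWithStats(m)
    for i in range(1,k):
        if s[i,4]>200:print(n,s[i],c[i],onz(f,c[i],.028,f["W"]).round(4))
a=cv2.imread("pics/w5.png")
cv2.imwrite("pics/j.png",cv2.resize(a[180:240,260:360],None,fx=8,fy=8,interpolation=cv2.INTER_CUBIC))
E
```

```text
t 18.70 pos [ 0.5768 -0.0325  0.0715] h 6.82 xdown [ 0.011 -0.003 -1.   ] F [ 9.7 -8.8  0.5] w 0.0176
turn 16.82 off-before(mm) [-128.7  191.    62.8] off-after [-128.7  201.     4.8]
w3 [364 100  27  20 452] [377.07743363 108.51327434] [ 0.4991 -0.0136  0.028 ]
w3 [360 179  26  25 469] [372.11513859 190.59488273] [ 0.5529 -0.0076  0.028 ]
w4 [349 100  28  20 441] [362.2154195  108.27664399] [ 0.4991 -0.0134  0.028 ]
w4 [385 100  12  93 369] [390.31436314 163.89701897] [0.5323 0.0111 0.028 ]
w4 [346 178  25  25 468] [358.4957265  190.37179487] [ 0.553  -0.0074  0.028 ]
w5 [349 100  27  22 484] [362.1322314  109.31198347] [ 0.4978 -0.0123  0.028 ]
w5 [383 134  12  61 371] [388.89757412 167.52021563] [0.5332 0.0119 0.028 ]
w5 [346 180  25  24 460] [357.57173913 191.50217391] [ 0.5523 -0.0067  0.028 ]
```

View pics/j.png

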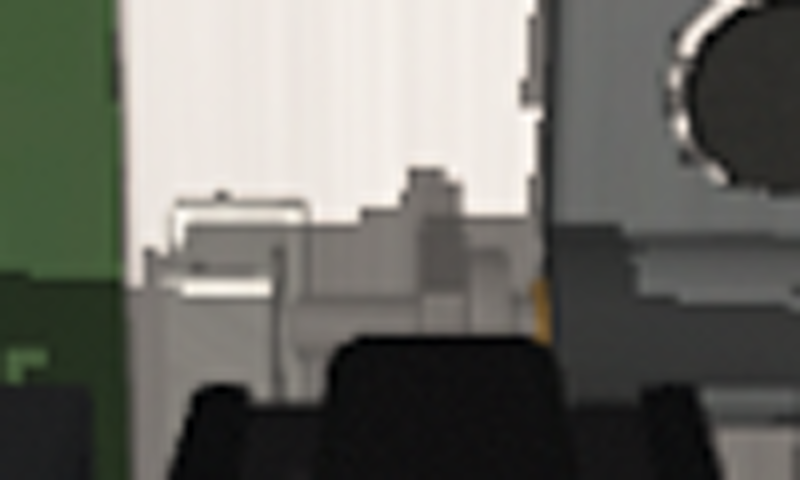

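```bash
for i in 1 2 3;do python3 -m crank '[{"offset":[0,0,-0.001],"turn":0},{"offset":[0,0,-0.001],"turn":0},{"offset":[0,0,0],"turn":0}]' 0 60|egrep "pos|force";done;python3 look.py w6;python3 - <<'E'
from h import *
import cv2
for n in("w5","w6"):
    f=pickle.load(open(n+".pkl","rb"));g=cv2.cvtColor(f["image"],cv2.COLOR_RGB2GRAY)
    m=((g<60)).astype(np.uint8);m[:80]=0;m[212:]=0;m[:,:340]=0;m[:,400:]=0
    k,l,s,c=cv2.connectedComponentsWithStats(m)
    for i in range(1,k):
        if s[i,4]>200:print(n,s[i],c[i],onz(f,c[i],.028,f["W"]).round(4))
E
```

```text
ee_pos: [0.5749, -0.0327, 0.0715]
force: [9.3, -9.2, 0.2]
ee_pos: [0.573, -0.0329, 0.0716]
force: [9.3, -8.9, 0.1]
ee_pos: [0.5709, -0.0331, 0.0715]
force: [9.9, -8.4, -0.2]
t 19.65 pos [ 0.5709 -0.0331  0.0715] h 6.83 xdown [ 0.011 -0.003 -1.   ] F [ 9.1 -8.9  0.8] w 0.0176
turn 16.83 off-before(mm) [-128.6  190.9   68.8] off-after [-128.6  202.6   10.6]
w5 [349  94  27  28 571] [362.20490368 107.45709282] [ 0.4967 -0.0124  0.028 ]
w5 [383 134  12  61 371] [388.89757412 167.52021563] [0.5332 0.0119 0.028 ]
w5 [346 180  25  24 460] [357.57173913 191.50217391] [ 0.5523 -0.0067  0.028 ]
w6 [349  94  27  28 568] [362.27816901 107.42077465] [ 0.4907 -0.013   0.028 ]
w6 [383 141  12  61 411] [388.63990268 172.38686131] [0.5305 0.0117 0.028 ]
w6 [346 180  25  24 461] [357.52494577 191.56182213] [ 0.5464 -0.0073  0.028 ]
```

```bash
python3 -m crank '[{"offset":[0,0,-0.001],"turn":0},{"offset":[0,0,-0.001],"turn":0},{"offset":[0,0,-0.001],"turn":0},{"offset":[0,0,-0.001],"turn":0},{"offset":[0,0,-0.001],"turn":0},{"offset":[0,0,-0.001],"turn":0},{"offset":[0,0,-0.001],"turn":0},{"offset":[0,0,-0.001],"turn":0}]'|egrep "pos|force"
python3 -m crank '[{"offset":[0,0,-0.0015],"turn":0},{"offset":[0,0,-0.0015],"turn":0},{"offset":[0,0,-0.0015],"turn":0},{"offset":[0,0,-0.0015],"turn":0},{"offset":[0,0,-0.0015],"turn":0},{"offset":[0,0,-0.0015],"turn":0},{"offset":[0,0,-0.0015],"turn":0}]'|egrep "pos|force"
python3 -m crank '[{"offset":[0,0,-0.0015],"turn":0},{"offset":[0,0,-0.0015],"turn":0},{"offset":[0,0,-0.0015],"turn":0},{"offset":[0,0,-0.0015],"turn":0},{"offset":[0,0,-0.0015],"turn":0},{"offset":[0,0,-0.0015],"turn":0},{"offset":[0,0,0],"turn":0}]'|egrep "pos|force"
python3 look.py w7;python3 - <<'E'
from h import *
import cv2
for n in("w7",):
    f=pickle.load(open(n+".pkl","rb"));g=cv2.cvtColor(f["image"],cv2.COLOR_RGB2GRAY)
    m=((g<60)).astype(np.uint8);m[:80]=0;m[212:]=0;m[:,:340]=0;m[:,400:]=0
    k,l,s,c=cv2.connectedComponentsWithStats(m)
    for i in range(1,k):
        if s[i,4]>200:print(n,s[i],c[i],onz(f,c[i],.028,f["W"]).round(4))
E
```

```text
ee_pos: [0.5628, -0.0338, 0.0714]
force: [9.6, -9.0, -0.8]
ee_pos: [0.5524, -0.0348, 0.0714]
force: [9.4, -8.9, -0.4]
ee_pos: [0.5433, -0.0358, 0.0714]
force: [9.2, -8.8, -0.3]
t 21.90 pos [ 0.5433 -0.0358  0.0714] h 6.85 xdown [ 0.011 -0.002 -1.   ] F [ 8.5 -8.3 -0.6] w 0.0179
turn 16.85 off-before(mm) [-128.3  190.4   96.5] off-after [-128.3  210.2   37.2]
w7 [349  93  27  28 565] [361.60353982 106.92920354] [ 0.4629 -0.0162  0.028 ]
w7 [383 168  10  44 317] [387.39747634 189.99053628] [0.5152 0.0104 0.028 ]
w7 [346 179  25  25 454] [357.70264317 190.95814978] [ 0.5183 -0.01    0.028 ]
```

```bash
python3 -m crank '[{"offset":[0,0,0.0015],"turn":0},{"offset":[0,0,0.0015],"turn":0},{"offset":[0,-0.001,0.001],"turn":0},{"offset":[0,-0.0015,0.001],"turn":0},{"offset":[0,-0.002,0],"turn":0},{"offset":[0,-0.002,0],"turn":0},{"offset":[0,-0.002,0],"turn":0},{"offset":[0,-0.002,0],"turn":0},{"offset":[0,-0.002,0],"turn":0},{"offset":[0,0,0],"turn":0},{"offset":[0,0,0],"turn":0}]'
python3 -m crank '[{"offset":[0,0,0],"turn":0}]'|egrep "pos|force"
```

```text
clock: 23.0
ee_pos: [0.544, -0.044, 0.0694]
tcp_rot: [-0.043, 0.706, 0.044, 0.706]
force: [0.1, 1.1, -0.9]
grip_width: 0.0177
ee_pos: [0.5441, -0.0445, 0.0694]
force: [-0.2, 0.2, -1.1]
```

```bash
python3 -m crank '[{"offset":[-0.005,0,0],"turn":0},{"offset":[-0.015,0,0],"turn":0},{"offset":[-0.025,0,0],"turn":0},{"offset":[-0.03,0,0],"turn":0},{"offset":[-0.03,0,0],"turn":0},{"offset":[0,0,0],"turn":0}]'
python3 look.py w8; python3 - <<'E'
from h import *
f=pickle.load(open("w8.pkl","rb"));
g=cv2.cvtColor(f["image"],cv2.COLOR_RGB2GRAY)
from bench import manip
o=manip.get_obs();t=o["ee_pos"];M=R.from_quat(o["tcp_rot"]).as_matrix()
for p in((.056,0,-.01),(.056,0,.01),(.042,0,-.01),(.014,0,-.009),(.014,.009,-.009)):print(p,proj(f,t+M@np.array(p),f["W"]).round(1))
for r in range(180,226,2):print(r," ".join("%3d"%v for v in g[r,300:334]))
plan((.6178,.1681,.155),-10)
# lever
for zc in(.028,):
    m=((g<60)).astype(np.uint8);m[222:]=0
    k,l,s,c=cv2.connectedComponentsWithStats(m)
    for i in range(1,k):
        if s[i,4]>100:print(s[i],c[i],onz(f,c[i],zc,f["W"]).round(4))
E
```

```text
clock: 23.7
ee_pos: [0.5475, -0.0446, 0.1798]
tcp_rot: [-0.043, 0.703, 0.042, 0.709]
force: [0.4, 0.0, 0.0]
grip_width: 0.0181
t 23.75 pos [ 0.546  -0.045   0.1775] h 6.91 xdown [ 0.005 -0.001 -1.   ] F [-0.4  0.1 -0.9] w 0.0176
turn 16.91 off-before(mm) [-22.4 200.1  93.9] off-after [-22.4 218.8  31.6]
(0.056, 0, -0.01) [315.9 200. ]
(0.056, 0, 0.01) [315.8 225.1]
(0.042, 0, -0.01) [315.9 204.9]
(0.014, 0, -0.009) [316.  218.6]
(0.014, 0.009, -0.009) [330.6 218.7]
180 231 233 219 106 151 205 197 193 190 186 185 181 179 177 175 171 161 143 131 212 225 215 192 175 183 183 188 180 120 107 113  78  89 104
182 231 234 220 118 175 223 221 223 225 225 227 229 229 231 231 231 233 212 136 214 230 226 220 227 226 224 224 225 201 121 155 115  91 102
184 231 233 224 152 147 157 152 147 146 149 152 154 158 159 164 171 177 156 134 223 230 226 192 195 202 207 210 217 202 145 139  74  97 100
186 230 230 233 235 233 233 233 235 237 238 235 234 235 239 226 107 115 108 129 192 198 196 169 166 166 170 152 100 106 117 109  56  91  91
188 230 230 232 232 230 229 229 230 232 232 229 228 230 232 238 229 16
[... 2979 characters left out ...]
94 0.196  0.028 ]
[599  55  41 112 278] [620.85611511 107.94604317] [0.431  0.2444 0.028 ]
[ 62  69  28  41 277] [82.39350181 88.09386282] [ 0.4768 -0.2826  0.028 ]
[347  98  17  18 227] [355.23788546 106.63436123] [ 0.4616 -0.0162  0.028 ]
[   0  130  129   92 8220] [ 61.27360097 189.24318735] [ 0.5822 -0.3127  0.028 ]
[161 134   6  88 438] [163.42009132 177.88584475] [ 0.5567 -0.2049  0.028 ]
[368 136   9  46 239] [372.47280335 160.54811715] [0.5121 0.0098 0.028 ]
[343 155  17  17 195] [351.12307692 162.91794872] [ 0.5172 -0.0117  0.028 ]
[ 202  165   94   57 2031] [243.42885278 207.97291974] [ 0.5794 -0.1195  0.028 ]
[627 196  13  26 176] [635.1875     212.41477273] [0.5329 0.301  0.028 ]
```

```bash
python3 -m crank '[{"offset":[0,0.01,0.004],"turn":3},{"offset":[0,0.02,0.006],"turn":4.9},{"offset":[0,0.03,0.005],"turn":5},{"offset":[0,0.03,0.004],"turn":4},{"offset":[0,0.03,0.003],"turn":0},{"offset":[0,0.03,0.003],"turn":0},{"offset":[0,0.03,0.003],"turn":0},{"offset":[0,0.02,0.002],"turn":0},{"offset":[0,0.01,0.001],"turn":0},{"offset":[0,0,0],"turn":0},{"offset":[0,0,0],"turn":0}]'
python3 -c "
from h import *
plan((.6178,.1681,.12),-10)"
```

```text
clock: 24.85
ee_pos: [0.5968, 0.1595, 0.1739]
tcp_rot: [0.061, 0.705, -0.062, 0.704]
force: [-0.8, -0.2, -0.8]
grip_width: 0.0176
t 24.85 pos [0.5968 0.1595 0.1739] h -10.03 xdown [-0.001 -0.002 -1.   ] F [-0.8 -0.2 -0.8] w 0.0176
turn -0.03 off-before(mm) [53.9 12.2 19.2] off-after [53.9 12.2 19.2]
```

```bash
python3 -m crank '[{"offset":[0.01,0.006,0.009],"turn":0},{"offset":[0.02,0.006,0.0092],"turn":0},{"offset":[0.02,0,0],"turn":0},{"offset":[0.007,0,0],"turn":0},{"offset":[0,0,0],"turn":0},{"offset":[0,0,0],"turn":0},{"offset":[0,0,0],"turn":0}]'
python3 look.py w9
python3 - <<'E'
from h import *
from bench import manip
plan((.6178,.1681,.058),-10)
f=pickle.load(open("w9.pkl","rb"));W=f["W"];g=cv2.cvtColor(f["image"],cv2.COLOR_RGB2GRAY)
o=manip.get_obs();t=o["ee_pos"];M=R.from_quat(o["tcp_rot"]).as_matrix()
print("tip",proj(f,t+M@np.array((.056,0,-.01)),W),"slot c",proj(f,(.6164,.1675,.038),W))
y=np.radians(-10);X=np.array([np.cos(y),np.sin(y),0]);Y=np.array([-np.sin(y),np.cos(y),0])
for a,b in((-.012,-.0035),(-.012,.0035),(.012,0)):print(proj(f,np.array([.6164,.1675,.038])+a*X+b*Y,W))
for r in range(176,226,2):print(r," ".join("%3d"%v for v in g[r,300:334]))
E
```

```text
clock: 25.55
ee_pos: [0.6179, 0.1697, 0.1187]
tcp_rot: [0.062, 0.704, -0.061, 0.705]
force: [-0.4, -0.4, -0.5]
grip_width: 0.0176
t 25.60 pos [0.6178 0.1697 0.1187] h -9.99 xdown [ 0.002  0.    -1.   ] F [-0.1 -0.7 -0.8] w 0.0177
turn 0.01 off-before(mm) [-81.3  -5.1  -1.8] off-after [-81.3  -5.1  -1.8]
t 25.60 pos [0.6178 0.1697 0.1187] h -9.99 xdown [ 0.002  0.    -1.   ] F [-0.1 -0.7 -0.8] w 0.0177
turn 0.01 off-before(mm) [60.7 -1.7  0.2] off-after [60.7 -1.7  0.2]
tip [316.07416572 202.62491076] slot c [312.92967107 205.31568857]
[308.65487552 191.24147159]
[317.17322152 191.24535585]
[312.94481737 219.05256472]
176 176 177 177 178 177 178 177 176 176 176 176 176 176 175 176 175 176 176 177 177 177 178 178 178 179 178 178 178 178 178 178 178 179 178
178 177 177 179 180 179 179 180 178 178 177 176 177 176 177 176 177 177 177 177 177 178 179 178 179 179 179 178 178 178 177 177 177 178 178
180 177 179 179 180 180 180 180 179 179 179 178 178 176 176 176 176 176 177 177 177 178 179 179 179 179 179 177 178 178 178 178 178 178 178
182 178 179 179 179 180 180 180 179 179 179 178 177 175
[... 2324 characters left out ...]

216 177 179 167 117  87  86  79  76  72  78  61  58  97 163 174 174 176 171 151 146 155 157 140  81  84  84  83 122 180 158 160 162 162 144
218 158 159 142  85  88  87  78  77  70  67  66  59 126 216 220 220 221 222 191  79  87  88  89  89  90  91  90  89  88  89  90  90  91  91
220  89  90  90  91  92  89  79  80  81  81  79  74 119 191 172  90  92  92  89  81  84  85  85  85  85  87  92  93  91  92  92  91  91  91
222  91  89  70  41  34  12  14  14  14  15  15  14  15  12  12  11   7  11   9  11  11  10  10  10  11   9  15  38  68  86  92  90  91  91
224  85  56  11  15  17  17  18  17  19  18  19  19  19  18  17  17  16  15  12  15  14  14  15  15  14  14  14  12   9  44  87  92  90  90
```

```bash
python3 -m crank '[{"offset":[0,-0.0024,0],"turn":0},{"offset":[0,0,0],"turn":0},{"offset":[0.008,0,0],"turn":0},{"offset":[0.008,0,0],"turn":0},{"offset":[0,0,0],"turn":0},{"offset":[0,0,0],"turn":0}]'
python3 -c "
from h import *
plan((.6175,.1673,.058),-10)"
python3 look.py w10;python3 - <<'E'
from h import *
g=cv2.cvtColor(pickle.load(open("w10.pkl","rb"))["image"],cv2.COLOR_RGB2GRAY)
for r in range(176,222,3):print(r," ".join("%3d"%v for v in g[r,300:334]))
E
```

```text
clock: 26.2
ee_pos: [0.6164, 0.1672, 0.1009]
tcp_rot: [0.061, 0.705, -0.062, 0.704]
force: [-0.3, -0.4, 0.2]
grip_width: 0.0176
t 26.20 pos [0.6164 0.1672 0.1009] h -9.97 xdown [-0.001 -0.    -1.   ] F [-0.3 -0.4  0.2] w 0.0176
turn 0.03 off-before(mm) [42.9  0.3  1.1] off-after [42.9  0.3  1.1]
t 26.25 pos [0.6167 0.1674 0.1013] h -9.97 xdown [-0.  0. -1.] F [-0.8 -0.1 -0.2] w 0.0175
turn 0.03 off-before(mm) [-98.7  -2.6  -1.3] off-after [-98.7  -2.6  -1.3]
176 178 179 179 179 180 180 180 180 180 181 180 180 180 180 180 180 180 180 180 180 180 180 180 181 181 181 181 182 184 185 184 183 183 183
179 175 176 176 176 177 176 176 175 176 175 175 174 174 173 174 174 174 174 175 174 175 175 176 176 177 177 177 177 178 177 177 177 177 177
182 175 176 175 176 177 177 177 176 177 176 175 175 175 175 175 174 174 174 174 176 175 176 176 176 177 178 178 178 178 178 178 177 177 176
185 175 175 176 177 178 179 178 179 179 179 178 178 178 176 176 175 176 175 175 175 175 176 176 176 177 178 178 179 179 179 178 178 177 177
188 175 176 176 176 178 178 179 180 179 180 178 179 178 178 177 176 175 175 1
[... 902 characters left out ...]

209 178 178 177 178 177 178 180 167 114  75  75  68  84 103 107 108 110 106  78  60 111 132 141 170 178 177 177 177 177 177 176 176 175 174
212 179 178 177 176 177 164 114  84  85  78  74  66  81 106 110 111 111 114  99  59 111 131 140 168 175 175 174 175 175 175 175 176 175 174
215 177 177 176 177 177 180 161  83  85  78  73  70  90 112 120 119 122 119  97  71 111 133 139 167 174 174 175 176 177 171 159 176 175 175
218 183 181 180 181 163  84  88  90  86  79  74  57 125 215 219 220 220 222 189  55  68  76  77  84  83  85  87  87  87  86 112 160 140  81
221  89  90  88  77  69  74  65  67  66  65  60  46  48  53  53  55  57  56  54  48  53  52  52  53  53  59  74  80  88  90  90  89  89  90
```

```bash
python3 -m crank '[{"offset":[0.008,0,-0.0005],"turn":0},{"offset":[0.008,0,0],"turn":0},{"offset":[0,0,0],"turn":0}]'|egrep "pos|force"
python3 -m crank '[{"offset":[0.008,0,0],"turn":0},{"offset":[0.008,0,0],"turn":0},{"offset":[0.005,0,0],"turn":0},{"offset":[0,0,0],"turn":0},{"offset":[0,0,0],"turn":0}]'|egrep "pos|force"
```

```text
ee_pos: [0.6157, 0.1668, 0.0841]
force: [-0.4, -0.0, -1.4]
ee_pos: [0.6162, 0.1674, 0.0644]
force: [0.6, 0.6, -0.7]
```

```bash
python3 -m crank '[{"offset":[0.002,0,0],"turn":0},{"offset":[0.002,0,0],"turn":0},{"offset":[0,0,0],"turn":0}]'|egrep "pos|force"; for i in 1 2 3;do python3 -m crank '[{"offset":[0.001,0,0],"turn":0},{"offset":[0,0,0],"turn":0}]'|egrep "pos|force";done
```

```text
ee_pos: [0.6161, 0.1672, 0.0604]
force: [0.0, 0.1, -0.7]
ee_pos: [0.6163, 0.1673, 0.0595]
force: [-1.7, -0.0, -0.8]
ee_pos: [0.6162, 0.1673, 0.0584]
force: [-1.1, 0.6, -0.6]
ee_pos: [0.6164, 0.1673, 0.0582]
force: [-1.2, -0.7, 4.8]
```

```bash
python3 -m crank '[{"offset":[0,0,0],"turn":0},{"offset":[0,0,0],"turn":0},{"offset":[0,0,0],"turn":0},{"offset":[0,0,0],"turn":0}]' 0.5
python3 -m crank '[{"offset":[-0.01,0,0],"turn":0},{"offset":[-0.02,0,0],"turn":0},{"offset":[-0.03,0,0],"turn":0},{"offset":[-0.03,0,0],"turn":0},{"offset":[-0.03,0,0],"turn":0},{"offset":[0,0,0],"turn":0},{"offset":[0,0,0],"turn":0}]'
python3 look.py w11;python3 - <<'E'
from h import *
f=pickle.load(open("w11.pkl","rb"));W=f["W"];g=cv2.cvtColor(f["image"],cv2.COLOR_RGB2GRAY)
m=((g<70)).astype(np.uint8);m[225:]=0
k,l,s,c=cv2.connectedComponentsWithStats(m)
for i in range(1,k):
    if 60<s[i,4]<3000:print(s[i],c[i].round(1),onz(f,c[i],.028,W).round(4))
print("expected handle top",proj(f,(.6164,.1675,.098),W))
f1=pickle.load(open("w1.pkl","rb"));g1=cv2.cvtColor(f1["image"],cv2.COLOR_RGB2GRAY)
plan((.5,0,.2),7)
E
```

```text
clock: 28.35
ee_pos: [0.6163, 0.1673, 0.0574]
tcp_rot: [0.062, 0.704, -0.061, 0.704]
force: [-0.4, -1.0, -0.0]
grip_width: 0.0398
clock: 29.05
ee_pos: [0.6165, 0.1674, 0.1787]
tcp_rot: [0.062, 0.704, -0.061, 0.705]
force: [-0.0, 0.9, -0.4]
grip_width: 0.0436
t 29.10 pos [0.6159 0.167  0.1774] h -9.98 xdown [-0.    -0.001 -1.   ] F [-0.8  0.1 -0.8] w 0.0435
turn 0.02 off-before(mm) [-22.6  -2.1  -0.6] off-after [-22.6  -2.1  -0.6]
[220   0  31 129 185] [234.5  59.6] [0.4798 0.113  0.028 ]
[340   0  18 108 133] [347.7  51.3] [0.4911 0.2201 0.028 ]
[363   0  12  95 170] [369.   53.6] [0.4966 0.2396 0.028 ]
[385   0  12  48 375] [390.4  22.9] [0.4742 0.2624 0.028 ]
[412   0  16 156 587] [420.4  75.3] [0.5241 0.2859 0.028 ]
[117  46  54 112 885] [146.3 115.2] [0.5142 0.0147 0.028 ]
[ 90  55  20  20 304] [99.5 64.9] [ 0.4622 -0.0149  0.028 ]
[ 392   66   23  159 1149] [402.8 143.8] [0.586  0.2626 0.028 ]
[114 115  19  17 255] [123.2 123.2] [ 0.5176 -0.0104  0.028 ]
[246 116 115  25 440] [301. 129.] [0.5538 0.1634 0.028 ]
[381 162  10  63 177] [385.1 193.1] [0.6342 0.239  0.028 ]
[427 175   9  50 188] [431.5 203. ] [0.6535 0.2867 0.028 ]
[304 180  22  35 652] [314.5 198.6] [0.6271 0.1643 0.028 ]
[  0 193  15  32  71] [  6.4 208.9] [ 0.5812 -0.1632  0.028 ]
[181 193  29  32  99] [197.7 216. ] [0.6244 0.0366 0.028 ]
[212 214 150  11 838] [281.1 221.2] [0.6458 0.1242 0.028 ]
expected handle top [315.97113855 206.35213264]
t 29.10 pos [0.6159 0.167  0.1774] h -9.98 xdown [-0.    -0.001 -1.   ] F [-0.8  0.1 -0.8] w 0.0435
turn -16.98 off-before(mm) [ -22.5 -184.6  -85.2] off-after [ -22.5 -151.6 -135.4]
```

```bash
python3 -c "
from h import *
plan((.4698,-.0143,.177),4.6)"
python3 -m crank '[{"offset":[0,-0.015,-0.008],"turn":-4},{"offset":[0,-0.025,-0.018],"turn":-5},{"offset":[0,-0.025,-0.022],"turn":-5.6},{"offset":[0,-0.025,-0.022],"turn":0},{"offset":[0,-0.025,-0.022],"turn":0},{"offset":[0,-0.025,-0.022],"turn":0},{"offset":[0,-0.015,-0.018],"turn":0},{"offset":[0,0,0],"turn":0},{"offset":[0,0,0],"turn":0}]' 0.75
python3 -c "
from h import *
plan((.4698,-.0143,.08),4.6)"
```

```text
t 29.10 pos [0.6159 0.167  0.1774] h -9.98 xdown [-0.    -0.001 -1.   ] F [-0.8  0.1 -0.8] w 0.0435
turn -14.58 off-before(mm) [   0.6 -203.9 -112.5] off-after [   0.6 -169.  -160.2]
clock: 30.0
ee_pos: [0.486, 0.0095, 0.177]
tcp_rot: [-0.028, 0.707, 0.028, 0.706]
force: [0.6, -0.0, -0.1]
grip_width: 0.0654
t 30.00 pos [0.486  0.0095 0.177 ] h 4.57 xdown [-0.001  0.    -1.   ] F [ 0.6 -0.  -0.1] w 0.0654
turn -0.03 off-before(mm) [ 97.  -22.5 -18. ] off-after [ 97.  -22.5 -18. ]
```

Now over the lever; take another look numerically for its position and yaw.

```bash
python3 -m crank '[{"offset":[0.01,-0.012,-0.009],"turn":0},{"offset":[0.02,-0.0105,-0.009],"turn":0},{"offset":[0.02,0,0],"turn":0},{"offset":[0,0,0],"turn":0},{"offset":[0,0,0],"turn":0}]'
python3 look.py w12;python3 - <<'E'
from h import *
f=pickle.load(open("w12.pkl","rb"));W=f["W"];g=cv2.cvtColor(f["image"],cv2.COLOR_RGB2GRAY)
m=((g<70)).astype(np.uint8);m[225:]=0
k,l,s,c=cv2.connectedComponentsWithStats(m)
for i in range(1,k):
    if 200<s[i,4]<3000:print(s[i],c[i].round(1),onz(f,c[i],.028,W).round(4))
for yw in(4.6,7):
  y=np.radians(yw);X=np.array([np.cos(y),np.sin(y),0]);Y=np.array([-np.sin(y),np.cos(y),0]);m0=np.array([.4917,-.0125,.02])
  print(yw,[proj(f,m0+a*X+b*Y,W).round(1) for a,b in((-.045,-.02),(-.045,.02),(.026,-.02),(.026,.02))])
plan((.4698,-.0143,.013),4.6)
cv2.imwrite("pics/w12c.png",cv2.resize(cv2.imread("pics/w12.png")[60:250,220:440],None,fx=3.6,fy=3.1))
E
```

```text
clock: 30.5
ee_pos: [0.4702, -0.0135, 0.1272]
tcp_rot: [-0.029, 0.707, 0.029, 0.706]
force: [0.8, -0.1, 0.1]
grip_width: 0.0651
t 30.55 pos [ 0.4708 -0.0134  0.1279] h 4.69 xdown [ 0.001  0.001 -1.   ] F [0.3 0.2 0.1] w 0.0656
turn 14.69 off-before(mm) [-71.9 166.1 158.3] off-after [-71.9 200.8 111.1]
[ 85   0  11  62 374] [90.2 29.8] [ 0.3473 -0.1997  0.028 ]
[ 287    0   95   24 1867] [333.3   9.9] [ 0.3179 -0.0128  0.028 ]
[395  81  28  32 268] [403.8 101. ] [0.3793 0.0514 0.028 ]
[596  92  44 133 392] [619.1 156.4] [0.4089 0.2432 0.028 ]
[ 426  108   32  117 1199] [441.5 166.3] [0.4299 0.0924 0.028 ]
[ 553  121   41  104 1129] [573.2 172.1] [0.4255 0.2079 0.028 ]
[305 183  19  19 278] [314.  191.7] [ 0.4615 -0.0159  0.028 ]
[294 209  49  16 497] [320.7 217.3] [ 0.4847 -0.0079  0.028 ]
4.6 [array([292.8, 173.8]), array([337.4, 173.8]), array([294. , 247.3]), array([335.8, 247.3])]
7 [array([290.8, 174.7]), array([335.3, 173. ]), array([295.2, 248. ]), array([337. , 246.5])]
t 30.55 pos [ 0.4708 -0.0134  0.1279] h 4.69 xdown [ 0.001  0.001 -1.   ] F [0.3 0.2 0.1] w 0.0656
turn 0.09 off-before(mm) [114.9  -0.9  -1.1] off-after [114.9  -0.9  -1.1]
```

View pics/w12c.png

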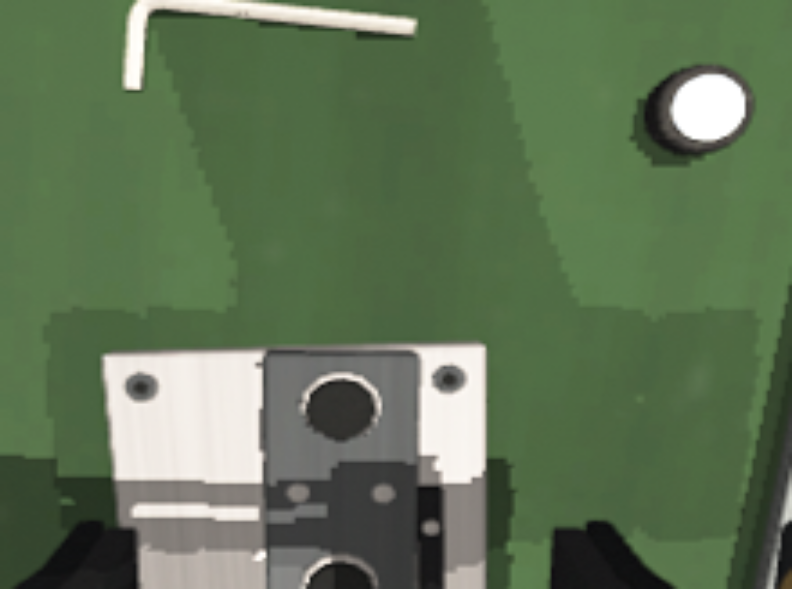

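```bash
python3 -m crank '[{"offset":[0.03,-0.0008,-0.0012],"turn":0},{"offset":[0.03,0,0],"turn":0},{"offset":[0.025,0,0],"turn":0},{"offset":[0.015,0,0],"turn":0},{"offset":[0.008,0,0],"turn":0},{"offset":[0,0,0],"turn":0},{"offset":[0,0,0],"turn":0}]'
python3 -m crank '[{"offset":[0.003,0,0],"turn":0},{"offset":[0.0025,0,0],"turn":0},{"offset":[0,0,0],"turn":0}]'
python3 -c "
from h import *
plan((.4695,-.0150,.0125),4.6)"
```

```text
clock: 31.25
ee_pos: [0.4701, -0.0146, 0.0204]
tcp_rot: [-0.029, 0.706, 0.029, 0.707]
force: [1.2, -0.5, -0.1]
grip_width: 0.0654
clock: 31.55
ee_pos: [0.4692, -0.0151, 0.0142]
tcp_rot: [-0.029, 0.706, 0.028, 0.707]
force: [-0.3, -0.2, -0.4]
grip_width: 0.0654
t 31.55 pos [ 0.4692 -0.0151  0.0142] h 4.61 xdown [ 0. -0. -1.] F [-0.3 -0.2 -0.4] w 0.0654
turn 0.01 off-before(mm) [1.7 0.1 0.3] off-after [1.7 0.1 0.3]
```

```bash
python3 -m crank '[{"offset":[0.0015,0,0],"turn":0},{"offset":[0,0,0],"turn":0}]'|egrep "pos|force"
python3 -m crank '[{"offset":[0,0,0],"turn":0},{"offset":[0,0,0],"turn":0},{"offset":[0,0,0],"turn":0},{"offset":[0,0,0],"turn":0},{"offset":[0,0,0],"turn":0},{"offset":[0,0,0],"turn":0}]' 0 50
python3 -m crank '[{"offset":[-0.004,0,0],"turn":0},{"offset":[-0.01,0,0],"turn":0},{"offset":[-0.02,0,0],"turn":0},{"offset":[-0.03,0,0],"turn":0},{"offset":[0,0,0],"turn":0},{"offset":[0,0,0],"turn":0}]'
python3 -c "
from h import *
plan((.436,.172,.09),1)"
```

```text
ee_pos: [0.4691, -0.015, 0.0125]
force: [0.4, -0.6, 0.4]
clock: 32.35
ee_pos: [0.4691, -0.0149, 0.0126]
tcp_rot: [-0.028, 0.707, 0.029, 0.707]
force: [-0.0, 0.9, 0.0]
grip_width: 0.0394
clock: 32.95
ee_pos: [0.4694, -0.0153, 0.0772]
tcp_rot: [-0.029, 0.706, 0.028, 0.707]
force: [0.2, -0.4, -2.1]
grip_width: 0.0394
t 32.95 pos [ 0.4694 -0.0153  0.0772] h 4.59 xdown [ 0.002 -0.001 -1.   ] F [ 0.2 -0.4 -2.1] w 0.0394
turn 3.59 off-before(mm) [-13.  189.3 -18.3] off-after [-13.  187.8 -30.1]
```

```bash
python3 -m crank '[{"offset":[-0.006,0.01,0],"turn":1.8},{"offset":[-0.006,0.02,-0.004],"turn":1.8},{"offset":[0,0.027,-0.005],"turn":0},{"offset":[0,0.028,-0.005],"turn":0},{"offset":[0,0.028,-0.005],"turn":0},{"offset":[0,0.028,-0.005],"turn":0},{"offset":[0,0.027,-0.004],"turn":0},{"offset":[0,0.014,-0.002],"turn":0},{"offset":[0,0.006,0],"turn":0},{"offset":[0,0,0],"turn":0},{"offset":[0,0,0],"turn":0}]'
python3 look.py w13;python3 -c "
from h import *
plan((.436,.172,.0070),1)
f=pickle.load(open('w13.pkl','rb'));W=f['W'];g=cv2.cvtColor(f['image'],cv2.COLOR_RGB2GRAY)
c=np.array([.4625,.1664,.018])
for a,b in((-.085,-.06),(-.085,.06),(.085,.06)):print(proj(f,c+[a,b,0],W))
print(g[100,200:440:4]);print(g[120,200:440:4])
for p in ((.0,-.02,-.023),(.0,.02,-.023)):
  pass
print(g[60:220:3,316],g[60:220:3,270])"
```

```text
clock: 34.05
ee_pos: [0.4344, 0.1711, 0.0879]
tcp_rot: [-0.006, 0.708, 0.005, 0.707]
force: [-0.3, 0.2, -1.5]
grip_width: 0.0394
t 34.10 pos [0.4345 0.171  0.088 ] h 0.92 xdown [-0.001 -0.001 -1.   ] F [-0.7  0.1 -1.4] w 0.0390
turn 10.92 off-before(mm) [-112.1   -9.   180.3] off-after [-112.1   25.3  178.7]
t 34.10 pos [0.4345 0.171  0.088 ] h 0.92 xdown [-0.001 -0.001 -1.   ] F [-0.7  0.1 -1.4] w 0.0390
turn -0.08 off-before(mm) [81.   1.1  1.6] off-after [81.   1.1  1.6]
[231.39822655 136.44863202]
[390.99697736 139.30038779]
[375.74027453 333.2281958 ]
[ 90  89  89  87  88  88  90  91  92  92  92  94  90  88  86  87  88  89
  91  91  93  97  97  97  98 109 111 105 104 104 103 105 105 105 110 109
 105 106 108 111 113 115 114 114 114 114 115 110 105 103 103 106 109  64
 187 255 254 254 254 254]
[ 87  88  90  90  88  88  91  92  91  90  90  88  88  88  88  88  88  89
  89  89  92  97  96  97  99  97  94  89  88  89  92 101 101 103 103 103
 103 106 107 110 114 113 113 112 113 114 113 108 104 105 105 105  95  59
 185 254 254 254 254 255]
[ 86  89  93  93  95  97  99 100 102 102 102 103 102 103 104 104 103 102
  92  87  89  88  89  89  78 180 168 179  74 176 170 169 169 169 169 166
 167 166 165 164 163 162 161 160 160 160 160 160 161  75  54  97 103 102] [ 86  92  95  97  85  88  88  88  90  90  89  90  90  90  89  88  87  88
  89  89  89  88  88  85  79 171 162 166  64 150 164 165 164 162 162 162
 161 161 161 159 159 158 158 157 157 157 156 157 157 158 158 158 158  75]
```

```bash
python3 -m crank '[{"offset":[0.02,0.001,0.001],"turn":0},{"offset":[0.02,0,0],"turn":0},{"offset":[0.015,0,0],"turn":0},{"offset":[0.01,0,0],"turn":0},{"offset":[0.007,0,0],"turn":0},{"offset":[0,0,0],"turn":0},{"offset":[0,0,0],"turn":0}]'|egrep "pos|force"
for i in 1 2 3 4;do python3 -m crank '[{"offset":[0.002,0,0],"turn":0},{"offset":[0,0,0],"turn":0}]'|egrep "pos|force";done
```

```text
ee_pos: [0.4359, 0.1734, 0.0169]
force: [0.8, -0.5, -1.8]
ee_pos: [0.4358, 0.1734, 0.0148]
force: [-0.1, 0.1, -1.1]
ee_pos: [0.4355, 0.1733, 0.0125]
force: [0.3, 0.3, -2.0]
ee_pos: [0.4354, 0.1733, 0.0104]
force: [-0.5, -0.2, -1.1]
ee_pos: [0.4354, 0.1733, 0.0083]
force: [0.1, 0.1, -0.7]
```

```bash

for i in 1 2 3;do python3 -m crank '[{"offset":[0.0007,0,0],"turn":0},{"offset":[0,0,0],"turn":0}]'|egrep "pos|force";done
```

```text
ee_pos: [0.4355, 0.1733, 0.0078]
force: [0.0, 0.7, -1.6]
ee_pos: [0.4355, 0.1733, 0.0071]
force: [-0.1, 0.0, -1.1]
ee_pos: [0.4356, 0.1734, 0.0066]
force: [-0.4, -0.3, 0.9]
```

```bash

python3 -m crank '[{"offset":[0.0003,0,0],"turn":0},{"offset":[0,0,0],"turn":0}]'|egrep "pos|force"
python3 -m crank '[{"offset":[0,0,0],"turn":0},{"offset":[0,0,0],"turn":0},{"offset":[0,0,0],"turn":0},{"offset":[0,0,0],"turn":0}]' 0.58
python3 -m crank '[{"offset":[-0.005,0,0],"turn":0},{"offset":[-0.02,0,0],"turn":0},{"offset":[-0.03,0,0],"turn":0},{"offset":[-0.04,0,0],"turn":0},{"offset":[-0.04,0,0],"turn":0},{"offset":[-0.04,0,0],"turn":0},{"offset":[0,0,0],"turn":0},{"offset":[0,0,0],"turn":0}]'
python3 look.py w14; python3 - <<'E'
from h import *
from bench import grab_frame
F={n:grab_frame(n) for n in("top","scene")};pickle.dump(F,open("f1.pkl","wb"))
F0=pickle.load(open("f0.pkl","rb"))
for n in F:cv2.imwrite(f"pics/{n}1.png",F[n]["image"][:,:,::-1])
# changes in scene camera (fixed)
d=np.abs(F["scene"]["image"].astype(int)-F0["scene"]["image"]).max(2)>40
k,l,s,c=cv2.connectedComponentsWithStats(d.astype(np.uint8))
for i in range(1,k):
    if s[i,4]>25:print("chg",s[i],c[i].round())
f=pickle.load(open("w14.pkl","rb"));W=f["W"];g=cv2.cvtColor(f["image"],cv2.COLOR_RGB2GRAY)
m=(g<70).astype(np.uint8);m[225:]=0
k,l,s,c=cv2.connectedComponentsWithStats(m)
for i in range(1,k):
    if 60<s[i,4]<3000 and 230<c[i][0]<420:print(s[i],c[i].round(1),onz(f,c[i],.022,W).round(4))
E
```

```text
ee_pos: [0.4356, 0.1734, 0.0066]
force: [-1.9, -0.6, 4.9]
clock: 36.8
ee_pos: [0.4356, 0.1734, 0.0061]
tcp_rot: [-0.006, 0.707, 0.006, 0.707]
force: [0.4, -0.3, 0.3]
grip_width: 0.0501
clock: 37.6
ee_pos: [0.4359, 0.1732, 0.1819]
tcp_rot: [-0.006, 0.706, 0.006, 0.708]
force: [-0.4, -1.4, 0.2]
grip_width: 0.0506
t 37.65 pos [0.4351 0.1728 0.1808] h 1.00 xdown [-0.    -0.001 -1.   ] F [-0.3  1.  -0.7] w 0.0503
turn 11.00 off-before(mm) [-19.3 -11.  179.8] off-after [-19.3  23.6 178.6]
chg [ 308    0   59   65 2838] [338.  30.]
chg [ 591    0   49   94 3002] [620.  46.]
chg [309  64  55  12 415] [336.  71.]
chg [314  75  47  12 428] [337.  81.]
chg [375 123  21   4  36] [384. 124.]
chg [ 269  127  108   86 2487] [312. 165.]
chg [301 139  23  16 183] [311. 146.]
chg [341 145  30  16 185] [357. 153.]
chg [ 526  159   56   79 2156] [553. 194.]
chg [343 168  16  32 373] [350. 184.]
chg [ 322  217   93   37 1270] [371. 238.]
chg [629 219  11  72 295] [634. 259.]
chg [487 220  39  22 393] [507. 231.]
chg [458 226  62  22 312] [490. 236.]
chg [437 228  35  10  54] [455. 231.]
chg [302 250  47  20 169] [325. 259.]
chg [ 277  260   76   50 1749] [317. 285.]
chg [588 290  43  38 710] [611. 307.]
chg [570 306   7   6  28] [574. 309.]
chg [563 314   8  14  45] [566. 321.]
chg [557 328  16  20 112] [564. 335.]
chg [574 340   8   7  28] [577. 343.]
chg [627 343  10   9  29] [632. 347.]
chg [472 351  32  46 560] [487. 373.]
chg [584 352  26  20 141] [597. 363.]
[196  67  91   4 159] [240.9  68.8] [0.3185 0.0972 0.022 ]
[393  68  21 157 958] [403.2 143.2] [0.3877 0.2637 0.022 ]
[376 118   8 105 116] [379.4 168.8] [0.415  0.2408 0.022 ]
[357 137   5  88 118] [359.2 181.7] [0.4295 0.22   0.022 ]
[307 172  16  16 191] [314.9 179.9] [0.4283 0.1721 0.022 ]
[297 203  37  22 418] [314.4 214.8] [0.4677 0.1723 0.022 ]
```

```bash
python3 - <<'E'
from h import *
F=pickle.load(open("f1.pkl","rb"));F0=pickle.load(open("f0.pkl","rb"));s=F["scene"]
g=cv2.cvtColor(s["image"],cv2.COLOR_RGB2GRAY)
D=np.abs(s["image"].astype(int)-F0["scene"]["image"]).max(2)
print("fork diff",(D[205:275,236:300]>25).sum(),"terminal diff",(D[192:226,284:322]>25).sum())
m=(g[255:312,275:356]<38).astype(np.uint8);k,l,st,c=cv2.connectedComponentsWithStats(m)
print([(st[i].tolist(),(c[i]+[275,255]).round(1)) for i in range(1,k) if st[i,4]>8])
mid=np.array([.4579,.173,0]);
for n,p in(("foot-30",(-.030,0,.022)),("foot26",(.026,0,.022)),("end-45,-20",(-.045,-.02,.014)),("end-45,20",(-.045,.02,.014))):print(n,proj(s,mid+p))
E
```

```text
fork diff 66 terminal diff 124
[([34, 21, 10, 7, 58], array([313.8, 278.9])), ([30, 26, 26, 9, 68], array([318. , 285.6])), ([59, 35, 10, 6, 47], array([338.4, 292.5]))]
foot-30 [338.33851961 291.61661128]
foot26 [314.55963552 277.93498885]
end-45,-20 [353.20002712 294.24853878]
end-45,20 [336.56430094 304.96721972]
```

```bash
python3 -c "
from bench import order,manip
print(order.close_job(),manip.get_obs()['clock'])"
```

```text
the job is handed in; nothing more can be done
the job is handed in; nothing more can be done
```

The lever is off the nest and lying in the grey tray. The fork is back in its stand, and I handed the job in at about 38 s; no verdict was reported.

- **Freeing the bar:** I straddled the neck with the fork and pressed the collar back about 6 mm, at about 10 N, short of the 7.5 mm stop. I tugged lightly, up to about 6 N, twice before a close picture showed the tip clear of the lug. At 5.4–6 mm of travel the tip should already have been out, but I confirmed that only afterwards.
- **Drawing the lever:** I drew it 35 mm at a steady pull of about 9 N, then let the spring out slowly and lifted the fork away.
- **Fork in the stand:** It met the stand at the same height as when I picked it up (tool height 58 mm both times). In the fixed camera it looks as it did at the start, apart from a few changed pixels that I take to be the arm's shadow.
- **Lever in the tray:** Both rubber feet appear within about 1 pixel of where they should be for a lever lying flat on the tray floor.
- **Terminal:** The region round it differs from the first picture by about 124 pixels. I put this down to shadow, but I had used all 12 pictures and could not check by eye. I felt no contact there.

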